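Gang up link blanks in the drilling jig with C-washers and set them under the drill

TASK

Gang up the link blanks for drilling: lower every blank over the nut onto the jig's stud so that all lie flat between the pins, punch marks up and towards the end stop, and only then slide C-washers sideways onto the stud, fully home on top of the blanks, until there is no room under the nut for another. Then slide the loaded jig along the bench, without lifting it, until the punch marks are right under the tip of the drill, and let go. Leave spare washers clear of the jig, do not knock the drill bit and do not disturb the other things on the bench.

Things in the scene. Friction and masses are not known exactly. Their poses are not given: they have to be found in the camera images.
- jig: Loose drilling jig, aluminium base with steel stud and pins, 0.6 kg, lying flat. Origin: stud axis at bench level; x runs from the stud along the work to the end-stop pin, z up. It stands on five polished feet and slides easily. Base plate 3 to 12 mm above the bench: main part 76 mm wide, x = -36 to 120 mm, and a plain tongue 40 mm wide, x = -97 to -35 mm. Stud 18 mm thick.
- jig_tongue (a point): On top of the jig's tongue, x = -64 mm of the jig, 12 mm above the bench: the place to take hold of the jig, across its 40 mm width (jig y), clear of the stud and the drill.
- jig_nut (a point): Centre of the underside of the hexagon nut, 69 mm above the bench; nut 26 mm across corners, stud end 88 mm up, top tapered. It does not turn; the drill's operator tightens it later. Between base plate and nut are 57 mm: room for five 10 mm parts (links plus C-washers) with 7 mm to spare.
- jig_stop (a point): Foot of the end-stop pin on the base plate, x = 112 mm, y = 0 of the jig. Two pairs of side pins stand at x = 36 and 94 mm, y = +-29 mm (50 mm clear between a pair). All pins are 8 mm thick and reach 54 mm above the bench, the top 8 mm tapered.
- drill_tip (a point): Tip of the fixed, unpowered 8 mm drill bit pointing down, 85 mm above the bench. Bit 65 mm long, then a chuck 36 mm across, then the stand's arm 244 mm up and a red drill body 62 mm across at most. The stand's column (38 mm thick, 480 mm tall, foot 100 mm across) is about 110 mm further in x and 170 mm further in y than the tip.
- drill_bit: The drill bit of the stand; origin at its tip, z up. It must not be knocked.
- link1: Link blank: aluminium flat bar 128 x 46 x 10 mm, 0.14 kg, lying flat on the cardboard, marked face up; 2 to 4 of the four are there. Origin: on the axis of its 31 mm bore, underside; x runs along the bar to the marked end (bar from x = -23 to 105 mm), z up; centre of mass at about x = 45 mm.
- link1_mark (a point): Punch mark (small dark dot in a scribed cross, 22 mm) on the top face of link1, 85 mm from the bore's axis.
- link2: Another link blank, the same as link1.
- link2_mark (a point): Punch mark (small dark dot in a scribed cross, 22 mm) on the top face of link2, 85 mm from the bore's axis.
- link3: Another link blank, the same as link1.
- link3_mark (a point): Punch mark (small dark dot in a scribed cross, 22 mm) on the top face of link3, 85 mm from the bore's axis.
- link4: Another link blank, the same as link1.
- link4_mark (a point): Punch mark (small dark dot in a scribed cross, 22 mm) on the top face of link4, 85 mm from the bore's axis.
- washer1: Slotted C-washer (horseshoe), steel, 10 mm thick, 50 mm across with flat parallel sides, 0.11 kg, lying on the green bench mat. Origin: on the axis of its 22 mm bore, underside; the 22 mm wide gap opens towards +x (arm tips rounded, ending at x = 25 mm), z up. Grip it across y, 50 mm wide. It slides sideways onto the stud but will not pass over the nut.
- washer2: Another C-washer, the same as washer1.
- washer3: Another C-washer, the same as washer1.
- plain_washer: Bystander: plain closed steel ring washer, 44 mm across, 6 mm thick, hole 19 mm; no gap, not used.
- mould_insert: Bystander: steel mould insert block 75 x 60 x 40 mm with two pockets.
- die_grinder: Bystander: red die grinder lying on the bench, about 250 mm long, 48 mm thick.
- wrench: Bystander: steel spanner lying flat in front of the robot, right of the jig.
- screwdriver: Bystander: screwdriver lying in front of the robot, left of the jig.
- oil_bottle: Bystander: white oil bottle, 52 mm across, 150 mm tall.

How it is judged:
On the way, in this order (a step that is already met when the one before it is completed fails the run):
1. every link blank lies flat on the jig over the stud, marked end to the end stop, and no C-washer is on the stud yet (x of link1 in the frame of jig between -0.01 and 0.01 m and y of link1 in the frame of jig between -0.006 and 0.006 m and z of link1 in the frame of jig between 0.009 and 0.0455 m and angle between each of link1, link2, link3, link4's own z axis and vertical below 0.06 rad and x of each of link1_mark, link2_mark, link3_mark, link4_mark in the frame of jig above 0.06 m and x of link2 in the frame of jig between -0.01 and 0.01 m and y of link2 in the frame of jig between -0.006 and 0.006 m and z of link2 in the frame of jig between 0.009 and 0.0455 m and x of link3 in the frame of jig between -0.01 and 0.01 m and y of link3 in the frame of jig between -0.006 and 0.006 m and z of link3 in the frame of jig between 0.009 and 0.0455 m and x of link4 in the frame of jig between -0.01 and 0.01 m and y of link4 in the frame of jig between -0.006 and 0.006 m and z of link4 in the frame of jig between 0.009 and 0.0455 m and horizontal distance between each of washer1, washer2, washer3 and jig above 0.06 m), for 0.2 s.
2. C-washers are fully home on the stud, packed on the links until no more fit under the nut (x of link1 in the frame of jig between -0.01 and 0.01 m and y of link1 in the frame of jig between -0.006 and 0.006 m and z of link1 in the frame of jig between 0.009 and 0.0455 m and angle between each of link1, link2, link3, link4's own z axis and vertical below 0.06 rad and x of each of link1_mark, link2_mark, link3_mark, link4_mark in the frame of jig above 0.06 m and x of link2 in the frame of jig between -0.01 and 0.01 m and y of link2 in the frame of jig between -0.006 and 0.006 m and z of link2 in the frame of jig between 0.009 and 0.0455 m and x of link3 in the frame of jig between -0.01 and 0.01 m and y of link3 in the frame of jig between -0.006 and 0.006 m and z of link3 in the frame of jig between 0.009 and 0.0455 m and x of link4 in the frame of jig between -0.01 and 0.01 m and y of link4 in the frame of jig between -0.006 and 0.006 m and z of link4 in the frame of jig between 0.009 and 0.0455 m and ((horizontal distance between washer1 and jig below 0.006 m and z of washer1 in the frame of jig between 0.0485 and 0.0565 m) or (horizontal distance between washer2 and jig below 0.006 m and z of washer2 in the frame of jig between 0.0485 and 0.0565 m) or (horizontal distance between washer3 and jig below 0.006 m and z of washer3 in the frame of jig between 0.0485 and 0.0565 m)) and (horizontal distance between washer1 and jig above 0.06 m or horizontal distance between washer1 and jig below 0.006 m) and (horizontal distance between washer2 and jig above 0.06 m or horizontal distance between washer2 and jig below 0.006 m) and (horizontal distance between washer3 and jig above 0.06 m or horizontal distance between washer3 and jig below 0.006 m)), for 0.2 s.
3. the loaded jig lies on the bench with the punch marks under the drill's tip (all of step 2 and horizontal distance between each of link1_mark, link2_mark, link3_mark, link4_mark and drill_tip below 0.005 m and height (world z) of jig below 0.004 m and linear speed of jig below 0.01 m/s), for 0.2 s.
At the end, for the whole second after the job is handed in: All links lie flat over the stud (10 mm along, 6 mm across); the five places under the nut are full, a C-washer uppermost; each washer is fully home (within 6 mm) or over 60 mm off; every punch mark is within 5 mm of the drill tip seen from above; the jig is at rest on the bench (all of step 3); the robot touches nothing.
It fails at once if the drill bit is knocked (over 10 N) (contact force between drill_bit and anything else above 10 N).
It fails at once if the jig is lifted over 15 mm off the bench (height (world z) of jig above 0.015 m).
It fails at once if a bystander is moved more than 30 mm (distance of any of plain_washer, mould_insert, die_grinder, wrench, screwdriver, oil_bottle from where it was at the start of the episode above 0.03 m).
Of link1, link2, link3, link4 only 2 to 4 are there at a start; the rules pass over those that are not, and their reading is None.
At some moment in a run one of link1, link2, link3, link4, washer1, washer2, washer3 may be knocked a few centimetres aside while the robot is not near it.
It also fails if it takes over 192 s, if anything falls off the work surface, if the arm or the gripper's body presses on something with over 40 N, if the wrist force passes 120 N, or if a joint passes its speed limit or range.

ROBOT

A 7-joint arm with a two-finger parallel gripper is mounted at the origin on the work surface. World frame = base frame: x ahead of the robot, y to its left, z up, the work surface at z = 0. Lengths are in m, angles in rad, forces in N, time in s.
With the tool pointing down it reaches from about 0.425 to 0.925 m from the base axis. Payload 6.8 kg.
Tool frame: the origin (TCP) lies on the mounting face of the last link; the fingertips stand 173 mm ahead of it and the grasp point (between the pads) lies 155 mm ahead of it; z points along the fingers, y is the line along which they close (so a half turn about z gives the same grasp; the last joint's range is limited). The gripper opens to 85 mm and grips with 20 to 120 N. Pads are 22 mm wide; open, the fingers measure 114 mm over their backs; the gripper's body (76 mm by 85 mm) begins 54 mm behind the grasp point. The pads swing forward as they close: fully open they stand 13 mm farther back than shut.
Start: joints at [1.177, 0.477, 0.022, 1.555, -0.011, 1.109, -0.083], TCP at [0.19, -0.648, 0.405] pointing down, gripper open.
Joint ranges: [-2.96, 2.96], [-0.34, 2.1], [-1.41, 1.46], [0.24, 2.44], [-1.37, 4.51], [0.17, 1.92], [-2.96, 2.96]. Speed limits (rad/s): [2.39, 2.39, 3.14, 3.14, 3.14, 3.14, 3.14].

INTERFACE

Orientations are given as a unit quaternion [w, x, y, z].
In Python, from station import bot gives the robot as it stands. The module is installed in compiled form; this text tells all that it offers.
- The arm moves only by the shell command python3 -m pendant 'ROWS' [FORCE]. ROWS is JSON, a list of rows, each a list of 5 numbers: the finger opening in m, from 0 to 0.0854, then the shift along the tool's x, y, z in m, then the turn about the tool's z in degrees. In form: [[jaw, x, y, z, yaw], ...]. A call has 1 to 12 rows; each row shifts and turns the commanded pose from where the row before left it, along the tool's axes as they then stand; what a row does not reach is not made up. A row lasts 1/12 s, in which the tool goes at most 41.7 mm and 7.16 degrees, less where a joint would pass 70% of its speed; a pose out of reach is approached as far as the arm can. A call with a gripper value outside its range is refused whole. The fingers move at their own pace and stop on an object; FORCE is the grip in N (left out, the last holds). Time passes only in rows, so rows that do not move let the fingers close. It gives the time, the measured TCP pose, the force, the opening and the grip force at its end, in the units of the state.
- bot.get_obs(): the state, without advancing time (a new reading comes with each control period).
- bot.read_camera(name): name is "side" or "top"; returns (picture, depth): 480x640x3 uint8, blue, green, red; 480x640 float32, m along the optical axis (not along the pixel's ray), 0 where there is no reading.
- bot.camera_model(name): a dict with "intrinsics" (3x3 intrinsics, pixels), "R" (3x3) and "t" (3): a world point X has camera coordinates R X + t. Camera axes: x right, y down, z forward; pixel columns grow to the right and rows downward; lengths in m; the calibration is good to about 2 mm. A picture is of the moment at which its call begins. camera_model takes no time and is no camera call.
- bot.hand_in(): hands the job in; it is judged then, once.
Trained networks look in the newest picture that a camera, given by its name, has taken for a name from the list of things; names that differ only in an ending like _2 or _b are one class to them, and where a whole thing is asked for, a point or a joint stands for the part that bears it (a point fixed in the world has none). Each returns a list of dicts, best first, with "score" (0 to 1); they miss things now and then, are a little off and sometimes report something else, mostly with a low value. They report only what shows in the picture. A call takes as long as a camera call.
- bot.boxes_of(name, camera): "at" ([column, row] in pixels, amid what is visible of it).
- bot.trace(name, camera): "mask" (480x640 bool, what is visible of it) and "at" ([column, row] in pixels, amid what is visible of it).
- bot.pinpoint(name, camera): "at" ([column, row] in pixels: a listed point, or the origin of a listed thing).
The state is a dict: "t": time; "q": joint angles; "joint_vel": joint speeds; "joint_torque": joint torques, N m; "eef_pos": TCP position; "tool_rot": TCP orientation; "contact_force": force on the tool from outside, world axes, zero at the start; "torque": the same for the moment, N m; "gripper_width": opening from 0.0 (shut) to 1.0 (fully open); "grasp_force": force on a finger pad.
Only numpy, scipy, OpenCV 4.12 (cv2) and the standard library are available. Lean on these libraries where they do the work, as an engineer would, in place of code of your own. Each camera call takes 0.05 s, during which the arm holds its last target. There are 200 camera calls.

## Working session

There is one attempt and no reset: what is moved stays moved. The work goes in short steps, Python scripts to look and compute and a shell command to move; the robot and the scene stay as the last step left them, time stands still between calls to the robot, and variables do not carry over. Pictures are saved under pics/ and viewed, at most 18 in all, crops included, and the job is handed in when it is done.

```bash
mkdir -p pics; cat > h.py <<'E'
import numpy as np, cv2
from station import bot
def ray(cam,px,z):
    m=bot.camera_model(cam);K=np.array(m["intrinsics"]);R=np.array(m["R"]);t=np.array(m["t"])
    d=R.T@np.linalg.solve(K,[px[0],px[1],1.]);c=-R.T@t
    return c+d*(z-c[2])/d[2]
def proj(cam,X):
    m=bot.camera_model(cam);p=np.array(m["intrinsics"])@(np.array(m["R"])@np.array(X,float)+m["t"])
    return p[:2]/p[2]
def cloud(cam,depth):
    m=bot.camera_model(cam);K=np.array(m["intrinsics"])
    v,u=np.mgrid[:480,:640];P=np.stack([u,v,np.ones_like(u)],-1)@np.linalg.inv(K).T*depth[...,None]
    return (P-np.array(m["t"]))@np.array(m["R"])
E
python3 - <<'E'
from h import *
for c in("top","side"):
    im,d=bot.read_camera(c);cv2.imwrite(f"pics/{c}0.png",im)
    m=bot.camera_model(c);print(c,np.round(-np.array(m["R"]).T@m["t"],3),np.round(m["R"],2).tolist(),m["intrinsics"][0][0] if not hasattr(m["intrinsics"],'shape') else m["intrinsics"][0,0])
o=bot.get_obs();print(o)
for n,z in(("jig",0),("jig_nut",.069),("jig_stop",.012),("jig_tongue",.012),("link1",0.02),("link1_mark",.02),("washer1",.005),("drill_tip",.085),("plain_washer",.0)):
    print(n,[(round(r["score"],2),np.round(r["at"]).tolist(),np.round(ray("top",r["at"],z),3).tolist()) for r in bot.pinpoint(n,"top")])
E
```

```text
top [ 0.241 -0.016  1.548] [[-0.01, -1.0, -0.01], [-0.98, 0.01, -0.22], [0.22, 0.0, -0.98]] 579.6222759236117
side [0.12  0.599 0.584] [[-0.8, -0.59, 0.0], [-0.33, 0.45, -0.83], [0.49, -0.67, -0.56]] 435.97936207120375
{'t': 0.1, 'q': array([ 1.17690525,  0.47769566,  0.02231514,  1.55636602, -0.01150206,
        1.10927496, -0.08306049]), 'joint_vel': array([ 9.36769383e-04, -1.53277914e-03, -5.07230857e-05, -1.76097191e-03,
       -1.05019520e-03, -5.04213886e-04,  1.29962796e-03]), 'joint_torque': array([ 4.17096686e-03, -5.97762823e+01,  1.61347635e+00, -2.81958854e+01,
        1.27774570e-02,  4.97125482e-03,  1.44428947e-05]), 'eef_pos': array([ 0.19024538, -0.64737052,  0.40383109]), 'tool_rot': array([-7.91066451e-04,  9.89801565e-01,  1.42450727e-01, -1.65480481e-04]), 'contact_force': array([-0.00758048,  0.782397  ,  0.64707577]), 'torque': array([-0.07197278,  0.02275655,  0.0471853 ]), 'grasp_force': 0.0, 'gripper_width': 0.9956371149641354}
jig [(0.67, [329.0, 275.0], [0.498, -0.012, 0.0]), (0.31, [333.0, 269.0], [0.514, -0.023, 0.0])]
jig_nut [(0.67, [333.0, 264.0], [0
[... 239 characters left out ...]
[(0.96, [462.0, 244.0], [0.576, -0.371, 0.02]), (0.95, [431.0, 240.0], [0.588, -0.289, 0.02]), (0.6, [490.0, 288.0], [0.454, -0.438, 0.02]), (0.29, [330.0, 272.0], [0.501, -0.013, 0.02]), (0.24, [189.0, 289.0], [0.458, 0.359, 0.02])]
link1_mark [(0.81, [462.0, 286.0], [0.461, -0.364, 0.02])]
washer1 [(0.72, [313.0, 171.0], [0.791, 0.031, 0.005]), (0.57, [189.0, 291.0], [0.457, 0.364, 0.005]), (0.56, [398.0, 236.0], [0.603, -0.202, 0.005]), (0.54, [218.0, 259.0], [0.542, 0.289, 0.005]), (0.53, [239.0, 293.0], [0.449, 0.23, 0.005])]
drill_tip [(0.59, [405.0, 181.0], [0.733, -0.216, 0.085])]
plain_washer [(0.44, [333.0, 234.0], [0.612, -0.023, 0.0]), (0.2, [491.0, 287.0], [0.461, -0.446, 0.0])]
```

View pics/top0.png

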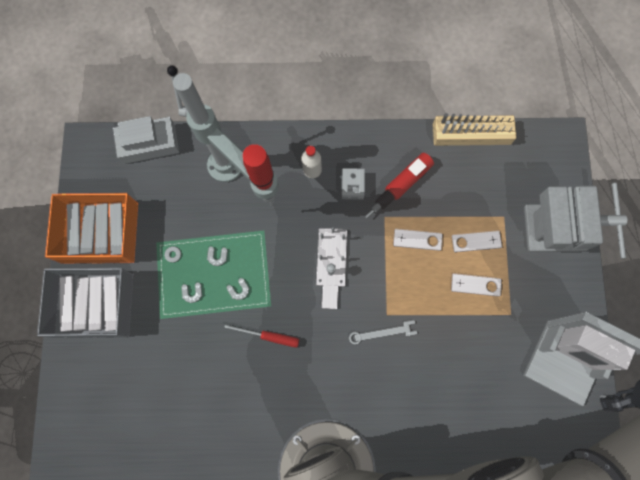

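View pics/side0.png

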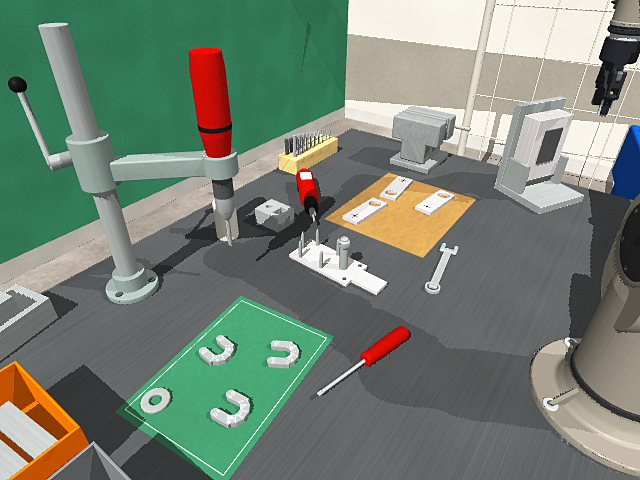

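The top view shows the jig at (332,265) and three links on the cardboard, with bores at (433,241), (461,241) and (491,287). There are three C-washers on the mat, at (218,256), (192,291) and (238,289), and the plain ring is at (173,254). The drill tip is hidden from above, but the side view shows it at (229,243). Three links means two washers are needed.

```bash
cat >> h.py <<'E'
def hull(cam,mask,z):
    c,_=cv2.findContours(mask.astype(np.uint8),cv2.RETR_EXTERNAL,cv2.CHAIN_APPROX_NONE)
    c=max(c,key=cv2.contourArea)[:,0,:]
    P=np.array([ray(cam,p,z)[:2] for p in c],np.float32)
    h=cv2.convexHull(P*1000);M=cv2.moments(h);r=cv2.minAreaRect(h)
    return np.array([M["m10"],M["m01"]])/M["m00"],r
def show(name,z,cams=("top","side"),n=4):
    D={}
    for cam in cams:
        im,d=bot.read_camera(cam);C=cloud(cam,d)
        for r in bot.trace(name,cam)[:n]:
            if r["mask"].sum()<20: continue
            c,q=hull(cam,r["mask"],z)
            print(name,cam,round(r["score"],2),np.round(r["at"]),"cen",np.round(c,1),"rect",np.round(q[0],1),np.round(q[1],1),round(q[2],1),"z",np.round(np.percentile(C[r["mask"]][:,2],[10,50,90]),4))
def pins(name,z,cams=("top","side"),n=4):
    for cam in cams:
        bot.read_camera(cam)
        print(name,cam,[(round(r["score"],2),np.round(r["at"],1).tolist(),np.round(ray(cam,r["at"],z)*1000,1)[:2].tolist()) for r in bot.pinpoint(name,cam)[:n]])
E
python3 - <<'E'
from h import *
show("link1",.012,n=5);pins("link1",.002);pins("link1_mark",.012)
show("washer1",.012,n=5);pins("washer1",.002,n=5)
for n,z in(("jig",0),("jig_nut",.069),("jig_stop",.012),("jig_tongue",.012),("drill_tip",.085)): pins(n,z,n=2)
im,d=bot.read_camera("side")
a=cv2.resize(im[225:305,200:400],(800,320),interpolation=cv2.INTER_CUBIC)
im,d=bot.read_camera("top")
b=cv2.resize(im[205:315,300:520],(560,280),interpolation=cv2.INTER_CUBIC)
b=cv2.copyMakeBorder(b,0,0,0,240,cv2.BORDER_CONSTANT)
cv2.imwrite("pics/c1.png",np.vstack([a,b]))
E
```

```text
link1 top 0.96 [419. 240.] cen [ 590.6 -252.6] rect [ 590.6 -252.7] [128.4  50.1] 82.9 z [0.004  0.0091 0.014 ]
link1 top 0.73 [482. 238.] cen [ 584.1 -413.2] rect [ 584. -414.] [ 47.6 131.6] 5.2 z [0.0044 0.0093 0.0143]
link1 top 0.63 [471. 284.] cen [ 465.1 -402.9] rect [ 465.  -403.2] [129.1  47.4] 83.5 z [0.004  0.0093 0.0142]
link1 side 0.96 [392. 189.] cen [ 581.2 -404.7] rect [ 581.  -404.1] [ 51.6 141.8] 5.3 z [0.0053 0.0111 0.0128]
link1 side 0.72 [365. 208.] cen [ 585.6 -246.1] rect [ 584.2 -246. ] [140.7  61.2] 83.0 z [0.0028 0.0105 0.0124]
link1 side 0.71 [434. 204.] cen [ 462.8 -394.3] rect [ 463.1 -394.5] [144.2  54.7] 82.6 z [0.004  0.0108 0.0124]
link1 top [(0.91, [435.4, 241.1], [587.5, -303.2]), (0.71, [463.5, 244.3], [577.8, -379.3]), (0.68, [492.4, 286.4], [461.4, -449.8])]
link1 side [(0.96, [377.2, 202.2], [590.7, -315.9]), (0.9, [387.2, 197.4], [582.0, -355.2]), (0.57, [438.4, 195.4], [474.4, -449.5])]
link1_mark top [(0.61, [459.8, 281.4], [474.3, -361.0]), (0.37, [240.0, 292.6], [449.7, 225.9])]
link1_mark side [(0.93, [425.8, 207.5], [468.2, -351.3]), (0.72,
[... 989 characters left out ...]
), (0.6, [282.6, 354.7], [459.7, 231.8]), (0.33, [353.5, 217.1], [600.9, -213.8])]
jig top [(0.61, [331.2, 272.8], [502.8, -17.7])]
jig side [(0.63, [340.4, 273.2], [503.8, -9.5]), (0.18, [303.2, 196.6], [770.6, -224.4])]
jig_nut top [(0.92, [332.8, 265.2], [511.1, -22.0])]
jig_nut side [(0.6, [343.2, 241.7], [510.8, -26.1])]
jig_stop top [(0.93, [331.3, 233.5], [609.3, -19.0])]
jig_stop side [(0.6, [300.8, 249.1], [614.1, -14.8]), (0.53, [232.3, 410.4], [446.2, 361.3])]
jig_tongue top [(0.83, [329.4, 290.9], [452.0, -12.4]), (0.63, [331.6, 231.7], [614.3, -19.9])]
jig_tongue side [(0.95, [368.0, 282.0], [435.6, -6.9])]
drill_tip top []
drill_tip side [(0.67, [229.4, 244.2], [674.2, 134.9])]
```

View pics/c1.png

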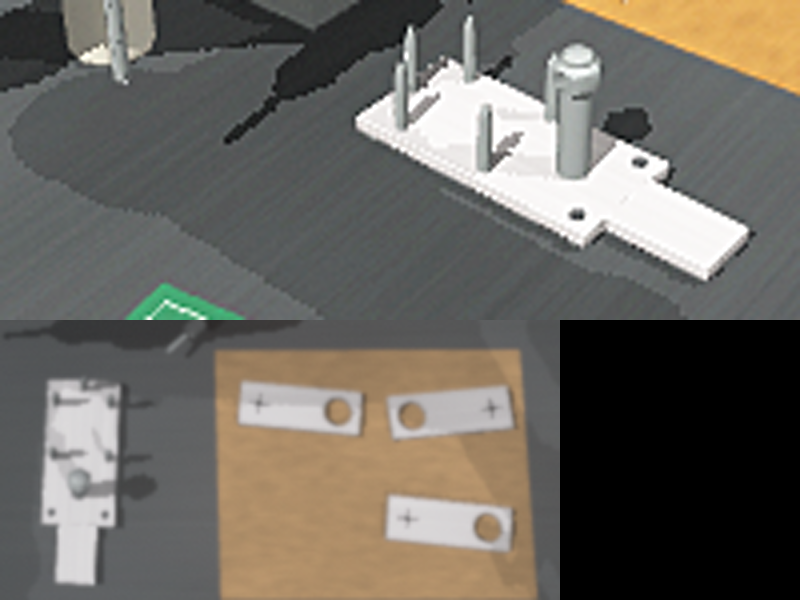

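```bash
cat >> h.py <<'E'
def blobs(cam,im,z,lo,amin,amax,box):
    """bright grey blobs whose centre lies in world box (mm); 4x upsampled; prints hull rect and hole"""
    s=4;B=cv2.resize(im,None,fx=s,fy=s,interpolation=cv2.INTER_CUBIC)
    hsv=cv2.cvtColor(B,cv2.COLOR_BGR2HSV)
    m=((hsv[...,2]>lo)&(hsv[...,1]<60)).astype(np.uint8)
    cs,H=cv2.findContours(m,cv2.RETR_CCOMP,cv2.CHAIN_APPROX_NONE);out=[]
    W=lambda c:np.array([ray(cam,(p+.5)/s-.5,z)[:2]*1000 for p in c.reshape(-1,2)],np.float32)
    for i,c in enumerate(cs):
        a=cv2.contourArea(c)/s/s
        if H[0][i][3]>=0 or not amin<a<amax: continue
        P=W(c);h=cv2.convexHull(P);M=cv2.moments(h);ce=np.array([M["m10"],M["m01"]])/M["m00"]
        if not(box[0]<ce[0]<box[1] and box[2]<ce[1]<box[3]):continue
        r=cv2.minAreaRect(h);b=cv2.boxPoints(r);e=[b[1]-b[0],b[2]-b[1]];e=max(e,key=np.linalg.norm);e/=np.linalg.norm(e)
        holes=[]
        for j,c2 in enumerate(cs):
            if H[0][j][3]==i and cv2.contourArea(c2)>20*s*s/4:
                M2=cv2.moments(W(c2));holes.append(np.round([M2["m10"]/M2["m00"],M2["m01"]/M2["m00"],abs(M2["m00"])**.5],1).tolist())
        out.append((ce,r,e,holes,P))
        print(cam,"hull",np.round(ce,1),"rect",np.round(r[0],1),np.round(r[1],1),"ang",round(np.degrees(np.arctan2(e[1],e[0])),1),"holes",holes)
    return out
E
python3 - <<'E'
from h import *
for cam,lo in(("top",150),("side",180)):
    im,d=bot.read_camera(cam)
    print("links");blobs(cam,im,.012,lo,150,3000,(400,680,-520,-180))
    print("jig");blobs(cam,im,.012,lo,150,5000,(400,680,-100,100))
    print("washers");blobs(cam,im,.012,lo-20,50,3000,(380,650,150,500))
    for p in ((590,-250),(465,-400),(585,-410)):
        u,v=proj(cam,(p[0]/1e3,p[1]/1e3,.012)).astype(int);print(im[v,u],end=" ")
E
```

```text
linksTraceback (most recent call last):
  File "<stdin>", line 4, in <module>
  File "h.py", line 42, in blobs
    P=W(c);h=cv2.convexHull(P);M=cv2.moments(h);ce=np.array([M["m10"],M["m01"]])/M["m00"]
  File "h.py", line 38, in <lambda>
    W=lambda c:np.array([ray(cam,(p+.5)/s-.5,z)[:2]*1000 for p in c.reshape(-1,2)],np.float32)
                         ~~~^^^^^^^^^^^^^^^^^^^
  File "h.py", line 4, in ray
    m=bot.camera_model(cam);K=np.array(m["intrinsics"]);R=np.array(m["R"]);t=np.array(m["t"])
ValueError: time passes only in moves, steps and waits
```

```bash
sed -i 's/bot.camera_model(cam)/CM(cam)/; 2a import functools\nCM=functools.lru_cache(bot.camera_model)' h.py
python3 - <<'E'
from h import *
for cam,lo in(("top",150),("side",180)):
    im,d=bot.read_camera(cam)
    print("links");blobs(cam,im,.012,lo,150,3000,(400,680,-520,-180))
    print("jig");blobs(cam,im,.012,lo,150,5000,(400,680,-100,100))
    print("washers");blobs(cam,im,.012,lo-20,50,3000,(380,650,150,500))
    for p in ((590,-250),(465,-400),(585,-410)):
        u,v=proj(cam,(p[0]/1e3,p[1]/1e3,.012)).astype(int);print(im[v,u],end=" ")
E
```

```text
links
top hull [ 465.7 -402.6] rect [ 465.8 -402.8] [131.9  50.1] ang 83.3 holes [[460.4, -443.1, 24.5]]
top hull [ 584.7 -411.7] rect [ 584.7 -412. ] [ 49.8 132.1] ang -85.1 holes [[589.3, -456.8, 8.5], [582.1, -370.5, 25.1]]
top hull [ 591.1 -252.2] rect [ 591.2 -252.3] [131.3  50.5] ang 83.8 holes [[587.1, -291.9, 25.3]]
jig
top hull [520.4 -16.9] rect [514.4 -16.6] [ 77.7 218.2] ang -2.9 holes [[543.3, 1.2, 15.6], [601.6, 0.5, 14.0]]
washers
top hull [453.1 357.2] rect [450.9 357. ] [54.1 52. ] ang 6.5 holes []
top hull [459.5 232.6] rect [458.  231.1] [52.9 53.8] ang -58.6 holes []
top hull [552.3 293. ] rect [549.9 293.1] [52.4 53.7] ang -5.0 holes []
top hull [556.9 413.6] rect [556.7 413.7] [44.4 43.2] ang 45.5 holes [[556.7, 413.9, 15.5]]
[211 210 213] [214 213 215] [186 185 188] links
side hull [ 588.1 -245.5] rect [ 588.6 -245.9] [141.1  53.9] ang 85.0 holes [[595.6, -210.4, 10.6], [585.6, -285.5, 20.8]]
side hull [ 463.8 -394.5] rect [ 464.7 -395.7] [145.4  52.7] ang 85.5 holes [[457.4, -434.8, 18.0]]
side hull [ 582.3 -404.1] rect [ 583.1 -404.7] [ 49.  147.5] ang -83.3 holes [[580.6, -363.8, 20.1], [587.8, -455.7, 11.0]]
jig
side hull [522.5 -13.9] rect [520.  -13.9] [ 84.8 235.3] ang -3.3 holes [[481.2, 12.4, 8.6], [478.5, -43.7, 8.4], [550.1, -9.9, 24.7]]
washers
side hull [450.6 360.4] rect [449.5 360.1] [50.4 54.4] ang -82.5 holes []
side hull [552.5 417.8] rect [552.5 417.9] [42.3 43.6] ang -75.9 holes [[552.6, 417.8, 16.7]]
side hull [582.7 377.3] rect [582.7 377.7] [  2.8 137.2] ang -84.0 holes []
side hull [456.7 236.5] rect [454.9 235.9] [49.8 57.5] ang -58.5 holes []
side hull [447.5 344.1] rect [475.5 306.7] [147.6 273.8] ang -84.1 holes []
side hull [549.7 296.3] rect [548.2 296.1] [54.1 52.4] ang 84.7 holes []
[248 248 250] [246 246 248] [231 233 235]
```

```bash
cat > go.py <<'E'
import sys,numpy as np
from station import bot
from scipy.spatial.transform import Rotation as Ro
o=bot.get_obs();q=o["tool_rot"];R=Ro.from_quat([q[1],q[2],q[3],q[0]]).as_matrix()
phi=np.degrees(np.arctan2(R[1,0],R[0,0]))
print("t %.1f"%o["t"],"pos",np.round(o["eef_pos"]*1000,1),"phi %.1f"%phi,"tilt %.2f"%np.degrees(np.arccos(-R[2,2])),"F",np.round(o["contact_force"],1),"w %.1f"%(o["gripper_width"]*85.4),"g %.0f"%o["grasp_force"],"q",np.round(o["q"],2).tolist())
if len(sys.argv)>1:
    x,y,z,p=map(float,sys.argv[1:5]);d=np.array([x,y,z])-o["eef_pos"]*1000
    print("tool shift mm",np.round(R.T@d,1),"yaw row total",round(-((p-phi+180)%360-180),1))
E
python3 -m pendant '[[0.085,0.034,-0.019,0,0],[0.085,0.034,-0.019,0,0],[0.085,0.034,-0.019,0,0],[0.085,0.034,-0.019,0,0],[0.085,0.034,-0.019,0,0],[0.085,0.034,-0.019,0,0],[0.085,0.034,-0.019,0,0],[0.085,0.034,-0.019,0,0],[0.085,0.034,-0.019,0,0],[0.085,0.034,-0.019,0,0],[0.085,0.034,-0.019,0,0],[0.085,0.034,-0.019,0,0]]'
python3 -m pendant '[[0.085,0.034,-0.019,0,0],[0.085,0.034,-0.019,0,0],[0.085,0.034,-0.019,0,0],[0.06,0,0,0,-6.7],[0.06,0,0,0,-6.7],[0.06,0,0,0,-6.7],[0.06,0,0,0,-6.7],[0.06,0,0,0,-6.7],[0.06,0,0,0,-6.7],[0.06,0,0,0,-6.7],[0.06,0,0,0,-6.7],[0.06,0,0,0,-6.7]]'
python3 -m pendant '[[0.06,0,0,0,-6.7],[0.06,0,0,0,0],[0.06,0,0,0,0]]'; python3 go.py 593.8 -228.4 250 83.8
```

```text
t: 3.8
eef_pos: [0.5185, -0.3124, 0.405]
tool_rot: [0.0, 0.99, 0.142, 0.0]
contact_force: [0.7, -0.0, 0.1]
gripper_width: 0.995
grasp_force: 0.0
t: 4.8
eef_pos: [0.5992, -0.2305, 0.4048]
tool_rot: [0.0, 0.783, 0.622, -0.0]
contact_force: [0.2, -0.5, 0.1]
gripper_width: 0.704
grasp_force: 0.0
t: 5.05
eef_pos: [0.5992, -0.2306, 0.4047]
tool_rot: [-0.0, 0.748, 0.664, 0.0]
contact_force: [0.2, 0.3, -0.0]
gripper_width: 0.702
grasp_force: 0.0
t 5.0 pos [ 599.2 -230.6  404.7] phi 83.2 tilt 0.01 F [ 0.2  0.3 -0. ] w 60.0 g 0 q [0.57, 0.46, -0.41, 1.62, 0.2, 1.11, -0.01]
tool shift mm [  1.5  -5.6 154.7] yaw row total -0.6
```

```bash
python3 -m pendant '[[0.06,0.0015,-0.0055,0.02,-0.6],[0.06,0,0,0.035,0],[0.06,0,0,0.035,0],[0.06,0,0,0.035,0],[0.06,0,0,0.035,0],[0.06,0,0,0.03,0],[0.06,0,0,0.02,0],[0.06,0,0,0.012,0],[0.06,0,0,0.004,0],[0.06,0,0,0,0]]'
python3 -m pendant '[[0.06,0,0,0.002,0],[0.06,0,0,0,0]]'; python3 go.py 593.8 -228.4 175 83.8
python3 - <<'E'
from h import *
im,d=bot.read_camera("side");cv2.imwrite("pics/s2.png",cv2.resize(im[120:280,320:480],(640,600),interpolation=cv2.INTER_CUBIC))
E
```

```text
t: 5.88
eef_pos: [0.5941, -0.2282, 0.1783]
tool_rot: [-0.0, 0.744, 0.668, -0.0]
contact_force: [-0.2, 1.0, -0.5]
gripper_width: 0.702
grasp_force: 0.0
t: 6.05
eef_pos: [0.5947, -0.2285, 0.1781]
tool_rot: [0.001, 0.744, 0.669, 0.001]
contact_force: [0.3, -0.1, 0.2]
gripper_width: 0.699
grasp_force: 0.0
t 6.0 pos [ 594.7 -228.5  178.1] phi 83.9 tilt 0.14 F [ 0.3 -0.1  0.2] w 59.7 g 0 q [0.51, 0.71, -0.33, 1.78, 0.33, 0.71, -0.11]
tool shift mm [-0.  -0.9  3.1] yaw row total 0.1
```

View pics/s2.png

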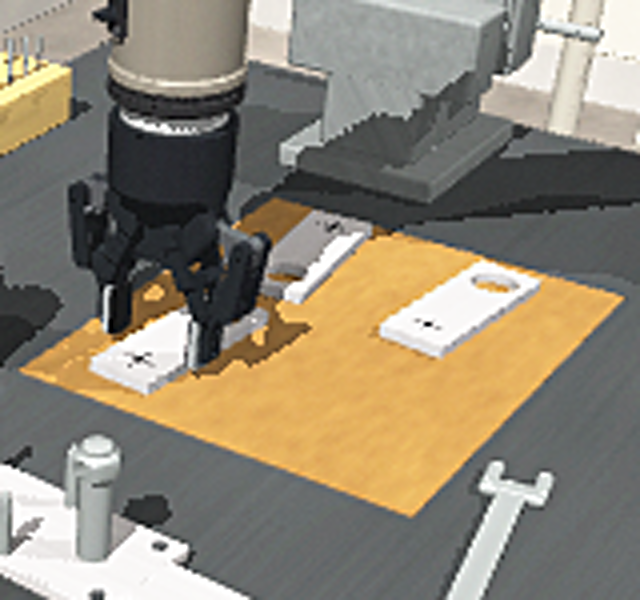

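The gripper straddles the first link, between its mark (140,358 in the crop) and its bore, with the tips about at cardboard level. I'll raise it a little, grip and lift.

```bash
python3 -m pendant '[[0.06,0,-0.0005,-0.004,0],[0.04,0,0,0,0],[0.04,0,0,0,0],[0.04,0,0,0,0],[0.04,0,0,0,0],[0.04,0,0,0,0]]' 60; python3 go.py
python3 -m pendant '[[0.04,0,0,-0.03,0],[0.04,0,0,-0.04,0],[0.04,0,0,-0.04,0],[0.04,0,0,-0.02,0],[0.04,0,0,0,0]]'; python3 go.py 567.8 -19.2 300 -2.8
```

```text
t: 6.6
eef_pos: [0.5938, -0.2284, 0.182]
tool_rot: [0.001, 0.743, 0.669, 0.0]
contact_force: [-1.8, 1.4, 6.9]
gripper_width: 0.469
grasp_force: 3.6
t 6.6 pos [ 593.8 -228.4  182. ] phi 84.0 tilt 0.08 F [-1.8  1.4  6.9] w 40.0 g 4 q [0.51, 0.71, -0.33, 1.78, 0.33, 0.71, -0.11]
t: 7.02
eef_pos: [0.5954, -0.2285, 0.317]
tool_rot: [0.004, 0.743, 0.669, 0.002]
contact_force: [0.7, 0.1, 0.7]
gripper_width: 0.472
grasp_force: 0.0
t 7.0 pos [ 595.4 -228.5  317. ] phi 84.0 tilt 0.58 F [0.7 0.1 0.7] w 40.3 g 0 q [0.56, 0.53, -0.39, 1.71, 0.25, 0.94, -0.04]
tool shift mm [205.3 -49.6  16.1] yaw row total 86.8
```

```bash
python3 -m pendant '[[0.06,0,0,0.02,0],[0.06,0,0,0.035,0],[0.06,0,0,0.035,0],[0.06,0,0,0.03,0],[0.06,0,0,0.015,0],[0.06,0,0,0.004,0],[0.06,0,0,0.003,0],[0.06,0,0,0.0,0],[0.06,0,0,0.0,0]]';python3 go.py 593.8 -228.4 173 83.8
```

```text
t: 7.77
eef_pos: [0.5944, -0.2285, 0.1703]
tool_rot: [0.001, 0.743, 0.669, 0.001]
contact_force: [-0.6, 0.0, 1.4]
gripper_width: 0.707
grasp_force: 0.0
t 7.8 pos [ 594.4 -228.5  170.3] phi 84.0 tilt 0.18 F [-0.6  0.   1.4] w 60.4 g 0 q [0.51, 0.72, -0.33, 1.78, 0.34, 0.69, -0.12]
tool shift mm [ 0.  -0.6 -2.7] yaw row total 0.2
```

```bash
python3 -m pendant '[[0.06,0,0,-0.002,0],[0.04,0,0,0,0],[0.04,0,0,0,0],[0.04,0,0,0,0],[0.04,0,0,0,0],[0.04,0,0,0,0]]' 60; python3 go.py
python3 -m pendant '[[0.04,0,0,-0.02,0],[0.04,0,0,-0.04,0],[0.04,0,0,-0.04,0],[0.04,0,0,-0.03,0],[0.04,0,0,0,0],[0.04,0,0,0,0]]'; python3 go.py 567.8 -19.2 300 -2.8
```

```text
t: 8.27
eef_pos: [0.5943, -0.2285, 0.1726]
tool_rot: [0.001, 0.743, 0.669, 0.001]
contact_force: [-1.4, -0.2, 7.5]
gripper_width: 0.522
grasp_force: 61.5
t 8.3 pos [ 594.3 -228.5  172.6] phi 84.0 tilt 0.16 F [-1.4 -0.2  7.5] w 44.6 g 62 q [0.51, 0.72, -0.33, 1.78, 0.34, 0.7, -0.11]
t: 8.77
eef_pos: [0.5941, -0.2284, 0.3033]
tool_rot: [0.002, 0.743, 0.669, 0.001]
contact_force: [-0.6, -0.0, -2.3]
gripper_width: 0.518
grasp_force: 61.9
t 8.8 pos [ 594.1 -228.4  303.3] phi 84.0 tilt 0.29 F [-0.6 -0.  -2.3] w 44.2 g 62 q [0.56, 0.55, -0.39, 1.72, 0.26, 0.92, -0.05]
tool shift mm [205.3 -48.2   2.8] yaw row total 86.8
```

```bash
python3 -m pendant '[[0.04,0.02,-0.005,0,0],[0.04,0.035,-0.008,0,0],[0.04,0.035,-0.008,0,0],[0.04,0.035,-0.008,0,0],[0.04,0.035,-0.008,0,0],[0.04,0.03,-0.007,0,0],[0.04,0.015,-0.004,0,0],[0.04,0,0,0,3],[0.04,0,0,0,6],[0.04,0,0,0,7],[0.04,0,0,0,7],[0.04,0,0,0,7]]'
python3 -m pendant '[[0.04,0,0,0,7],[0.04,0,0,0,7],[0.04,0,0,0,7],[0.04,0,0,0,7],[0.04,0,0,0,7],[0.04,0,0,0,7],[0.04,0,0,0,7],[0.04,0,0,0,5.8],[0.04,0,0,0,2],[0.04,0,0,0,0],[0.04,0,0,0,0]]'; python3 go.py 567.8 -19.2 275 -2.8
```

```text
t: 9.77
eef_pos: [0.5664, -0.0195, 0.299]
tool_rot: [-0.001, 0.892, 0.451, -0.001]
contact_force: [-0.8, 1.1, -1.2]
gripper_width: 0.52
grasp_force: 61.8
t: 10.68
eef_pos: [0.5667, -0.0193, 0.2995]
tool_rot: [0.0, 1.0, -0.024, -0.001]
contact_force: [-0.1, 0.1, -1.0]
gripper_width: 0.519
grasp_force: 61.8
t 10.7 pos [566.7 -19.3 299.5] phi -2.7 tilt 0.13 F [-0.1  0.1 -1. ] w 44.3 g 62 q [0.0, 0.43, -0.1, 1.91, 0.06, 0.81, -1.75]
tool shift mm [ 1.1 -0.2 24.5] yaw row total 0.1
```

```bash
python3 -m pendant '[[0.04,0.001,0,0.015,0],[0.04,0,0,0.015,0],[0.04,0,0,0,0],[0.04,0,0,0,0]]'; python3 go.py
python3 - <<'E'
from h import *
im,d=bot.read_camera("side");a=cv2.resize(im[180:300,270:400],(650,600),interpolation=cv2.INTER_CUBIC)
cv2.imwrite("pics/s3.png",a)
for X in((.5029,-.016,.088),(.5029,-.016,.069)):print(proj("side",X)-[270,180])
im,d=bot.read_camera("top");blobs("top",im,.107,150,50,6000,(400,680,-150,100))
E
```

```text
t: 11.02
eef_pos: [0.5677, -0.0195, 0.2697]
tool_rot: [0.0, 1.0, -0.024, -0.001]
contact_force: [0.5, 0.5, -0.7]
gripper_width: 0.518
grasp_force: 61.8
t 11.0 pos [567.7 -19.5 269.7] phi -2.8 tilt 0.16 F [ 0.5  0.5 -0.7] w 44.3 g 62 q [0.0, 0.47, -0.1, 1.92, 0.06, 0.75, -1.75]
[74.05426301 57.61118324]
[73.69564197 65.31411491]
top hull [480.8  14.4] rect [487.2  13.4] [15.1 65.7] ang -0.2 holes []
```

View pics/s3.png

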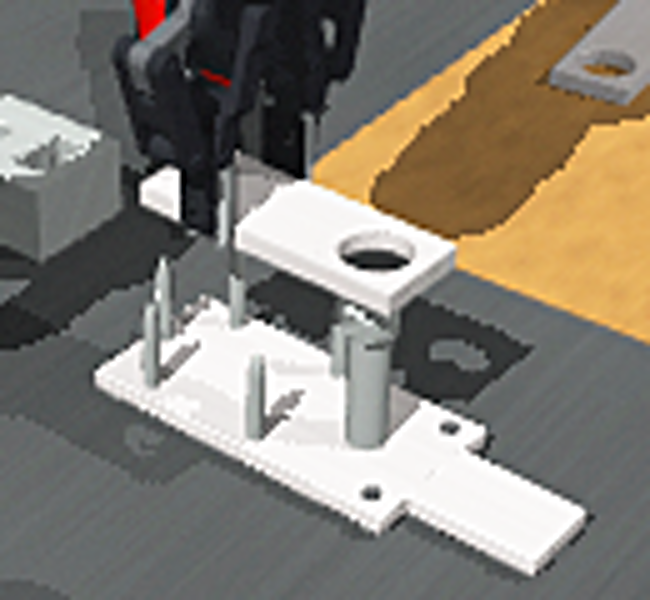

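```bash
python3 - <<'E'
from h import *
im,d=bot.read_camera("side")
blobs("side",im,.109,180,50,6000,(400,680,-150,100))
C=cloud("side",d)
def P(x,y):return ray("side",(270+x/5,180+y/5),.109)*1000
print(P(378,252),P(340,250),P(417,252))
g=im[225:240,334:358].astype(int).sum(2)//3
for r in g: print(*["%3d"%v for v in r])
E
```

```text
side hull [459.4  84.4] rect [451.5  81.5] [ 88.2 195.5] ang -3.5 holes [[419.8, 112.0, 7.1], [417.6, 65.4, 7.0], [476.6, 94.0, 20.2]]
side hull [518.9 -12.1] rect [518.9 -11.9] [58.7 90. ] ang -3.6 holes [[501.5, -10.1, 20.8]]
side hull [5.986e+02 1.000e-01] rect [599.6   0.8] [15.6 41.3] ang -50.5 holes []
side hull [670.9  17.1] rect [672.6  23.6] [88.8 60.8] ang 87.9 holes [[670.7, 44.9, 24.7], [684.7, 7.3, 10.9]]
[498.08477132 -12.77102199 109.        ] [510.90811939  -4.99622565 109.        ] [485.7452984  -21.96938067 109.        ]
247 247 247 249 250 255 255 245 231 237 239 238 236 255 255 253 254 255 255 237 185  60  69  79
247 247 250 251 228 179 199 201 208 213 213 222 224 228 228 233 246 252 254 255 255 255 240 125
246 247 250 206 155 176 190 207 211 221 229 227 228 225 223 221 216 230 248 248 250 253 255 255
245 249 245 130 157 191 208 222 233 248 240 243 241 237 229 223 213 196 244 249 246 246 250 254
246 250 239 124 175 167 137 145  63  71  67  68 109 101 200 237 220 195 195 249 245 246 247 253
247 249 255 158  87  46  48  53  42  44  48  44  46  42  58 102 186 199 212
[... 184 characters left out ...]
 255 255 255 255 199 158 158
218 220 229 245 255 255 255 231 233 160 164  81 163 161 231 255 255 255 255 230 168 135 162 166
219 216 216 220 230 246 254 254 255 255 255 255 255 255 254 254 254 255 232 158 131 139 168 135
231 222 217 217 215 218 230 245 250 250 250 251 250 249 250 253 243 195 159 159 163 170 137  97
204 242 231 223 220 215 216 216 229 244 249 247 247 250 255 229 159 159 161 166 174 120  99  98
 60 109 204 242 229 222 221 214 215 217 218 237 252 255 231 158 156 165 170 136 104 100  97 101
 45  48  57 105 218 236 228 222 218 215 214 217 225 180 140 136 168 181 111 107 107 103 104 107
 53  49  42  55 113 118 207 240 230 224 221 218 223 150 158 145 146  83  48  51  51  51 113 114
```

```bash
python3 -m pendant '[[0.04,0,0,0.006,0],[0.04,0,0,0.006,0],[0.04,0,0,0.006,0],[0.04,0,0,0.006,0],[0.04,0,0,0.006,0],[0.04,0,0,0.006,0],[0.04,0,0,0,0]]'; python3 go.py 567.8 -19.2 184 -2.8
python3 - <<'E'
from h import *
im,d=bot.read_camera("side");a=cv2.resize(im[180:300,270:400],(650,600),interpolation=cv2.INTER_CUBIC)
cv2.imwrite("pics/s4.png",a)
E
```

```text
t: 11.75
eef_pos: [0.5677, -0.0194, 0.2331]
tool_rot: [0.0, 1.0, -0.025, -0.001]
contact_force: [0.3, 0.5, -0.9]
gripper_width: 0.513
grasp_force: 61.8
t 11.8 pos [567.7 -19.4 233.1] phi -2.8 tilt 0.14 F [ 0.3  0.5 -0.9] w 43.8 g 62 q [-0.0, 0.52, -0.09, 1.94, 0.07, 0.68, -1.76]
tool shift mm [ 0.2 -0.2 49.1] yaw row total -0.0
```

View pics/s4.png

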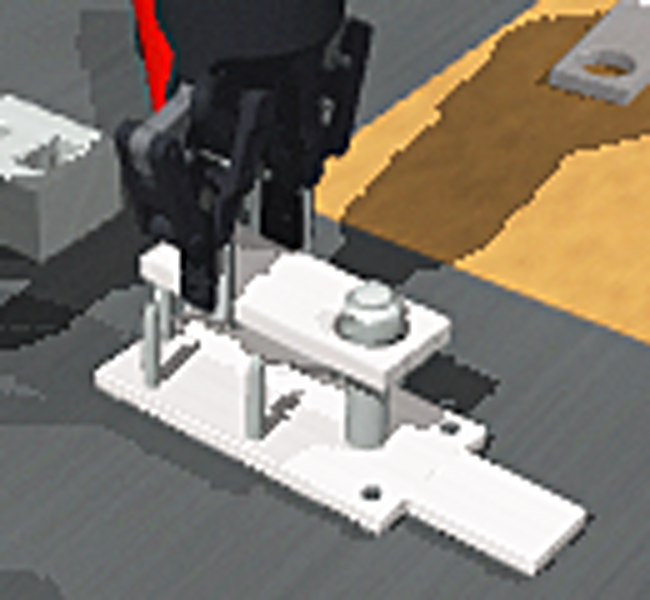

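The stud and nut have come up centrally through the bore, at (372,312) in the crop, with no force. Next I'll lower the link fully and release it.

```bash
python3 -m pendant '[[0.04,0,0,0.006,0],[0.04,0,0,0.006,0],[0.04,0,0,0.006,0],[0.04,0,0,0.006,0],[0.04,0,0,0.006,0],[0.04,0,0,0.006,0],[0.04,0,0,0.006,0],[0.04,0,0,0.004,0],[0.04,0,0,0.002,0],[0.04,0,0,0,0]]'; python3 go.py 567.8 -19.2 184 -2.8
```

```text
t: 12.63
eef_pos: [0.5681, -0.0194, 0.1861]
tool_rot: [0.0, 1.0, -0.025, -0.0]
contact_force: [1.4, -0.4, -1.4]
gripper_width: 0.521
grasp_force: 61.8
t 12.6 pos [568.1 -19.4 186.1] phi -2.8 tilt 0.05 F [ 1.4 -0.4 -1.4] w 44.5 g 62 q [-0.01, 0.6, -0.08, 1.96, 0.09, 0.59, -1.77]
tool shift mm [-0.3 -0.2  2.1] yaw row total -0.0
```

```bash
python3 -m pendant '[[0.04,0,0,0.003,0],[0.04,0,0,0,0],[0.055,0,0,0,0],[0.055,0,0,0,0],[0.058,0,0,0,0],[0.058,0,0,-0.01,0],[0.058,0,0,-0.025,0],[0.058,0,0,-0.035,0],[0.058,0,0,-0.035,0],[0.058,0,0,-0.02,0],[0.058,0,0,0,0]]'; python3 go.py 586.8 -435.9 300 94.9
python3 - <<'E'
from h import *
im,d=bot.read_camera("top");blobs("top",im,.012,150,150,3000,(400,680,-520,-180))
im,d=bot.read_camera("side");blobs("side",im,.022,180,150,6000,(400,680,-150,100))
cv2.imwrite("pics/s5.png",cv2.resize(im[180:300,270:400],(650,600),interpolation=cv2.INTER_CUBIC))
E
```

```text
t: 13.55
eef_pos: [0.57, -0.0194, 0.3145]
tool_rot: [-0.0, 1.0, -0.025, 0.005]
contact_force: [0.2, 0.6, 0.4]
gripper_width: 0.678
grasp_force: 0.0
t 13.6 pos [570.  -19.4 314.5] phi -2.8 tilt 0.54 F [0.2 0.6 0.4] w 57.9 g 0 q [0.0, 0.41, -0.1, 1.89, 0.05, 0.83, -1.74]
tool shift mm [ 37.3 415.2  14.5] yaw row total -97.7
top hull [ 465.6 -402.8] rect [ 465.7 -403.2] [132.5  50. ] ang 83.2 holes [[460.5, -443.1, 24.3]]
side hull [515.8  -3.2] rect [513.3  -3.2] [ 83.3 231.8] ang -3.2 holes [[474.9, 22.6, 8.5], [477.1, -15.1, 17.7], [514.9, -9.0, 9.5], [544.6, 0.8, 23.6], [589.7, -22.5, 9.6]]
```

View pics/s5.png

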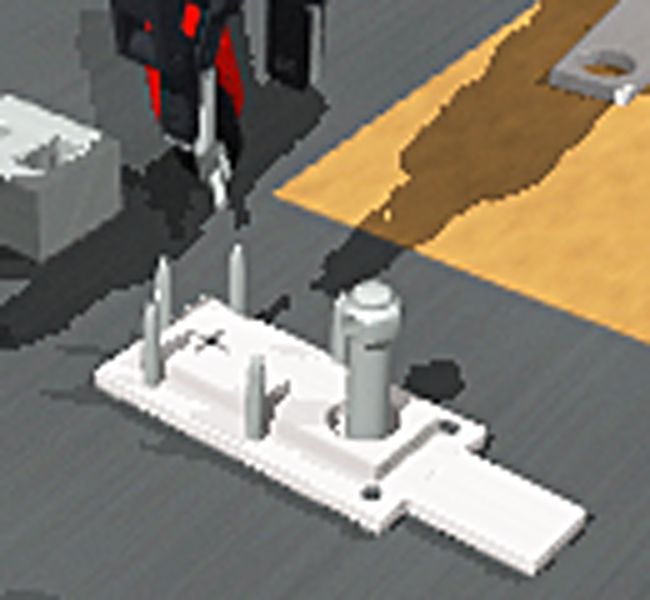

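Link A is flat on the jig, with its mark at (208,340) in the crop. Link C is next.

```bash
python3 -m pendant '[[0.06,-0.0084,0.0365,0,0],[0.06,-0.0084,0.0365,0,0],[0.06,-0.0084,0.0365,0,0],[0.06,-0.0084,0.0365,0,0],[0.06,-0.0084,0.0365,0,0],[0.06,-0.0084,0.0365,0,0],[0.06,-0.0084,0.0365,0,0],[0.06,-0.0084,0.0365,0,0],[0.06,-0.0084,0.0365,0,0],[0.06,-0.0084,0.0365,0,0],[0.06,0,0,0,-7],[0.06,0,0,0,-7]]' >/dev/null
python3 -m pendant '[[0.06,0,0,0,-7],[0.06,0,0,0,-7],[0.06,0,0,0,-7],[0.06,0,0,0,-7],[0.06,0,0,0,-7],[0.06,0,0,0,-7],[0.06,0,0,0,-7],[0.06,0,0,0,-7],[0.06,0,0,0,-7],[0.06,0,0,0,-7],[0.06,0,0,0,-2],[0.06,0,0,0,0]]' >/dev/null; python3 go.py 468.6 -379.4 171 83.2
```

```text
t 15.7 pos [ 465.7 -379.6  307. ] phi 83.2 tilt 0.18 F [-0.8 -0.   0.8] w 60.3 g 0 q [0.85, 0.49, -0.35, 1.81, 0.21, 0.89, 0.28]
tool shift mm [  0.3   3.2 136. ] yaw row total 0.0
```

```bash
python3 -m pendant '[[0.06,0,0.003,0.02,0],[0.06,0,0,0.035,0],[0.06,0,0,0.035,0],[0.06,0,0,0.03,0],[0.06,0,0,0.012,0],[0.06,0,0,0.004,0],[0.06,0,0,0.0,0],[0.06,0,0,0.0,0]]' >/dev/null;python3 go.py 468.6 -379.4 171 83.2
```

```text
t 16.3 pos [ 470.  -380.5  173.9] phi 83.2 tilt 0.10 F [-0.1 -0.   0.7] w 59.9 g 0 q [0.79, 0.68, -0.29, 1.86, 0.3, 0.65, 0.2]
tool shift mm [ 0.9 -1.6  2.9] yaw row total -0.0
```

```bash
python3 -m pendant '[[0.06,0.001,-0.0015,0.001,0],[0.06,0,0,0,0],[0.04,0,0,0,0],[0.04,0,0,0,0],[0.04,0,0,0,0],[0.04,0,0,0,0],[0.04,0,0,0,0]]'; python3 go.py
python3 -m pendant '[[0.04,0,0,-0.02,0],[0.04,0,0,-0.04,0],[0.04,0,0,-0.04,0],[0.04,0,0,-0.03,0],[0.04,0,0,0,0],[0.04,0,0,0,0]]' >/dev/null; python3 go.py 567.8 -19.2 300 -2.8
```

```text
t: 16.9
eef_pos: [0.4684, -0.3793, 0.1733]
tool_rot: [0.001, 0.748, 0.664, 0.0]
contact_force: [-2.0, 1.5, 7.8]
gripper_width: 0.522
grasp_force: 61.2
t 16.9 pos [ 468.4 -379.3  173.3] phi 83.2 tilt 0.11 F [-2.   1.5  7.8] w 44.6 g 61 q [0.79, 0.67, -0.29, 1.86, 0.3, 0.64, 0.2]
t 17.4 pos [ 468.4 -379.4  304.2] phi 83.2 tilt 0.27 F [-0.2 -0.8 -1.5] w 44.1 g 62 q [0.85, 0.49, -0.35, 1.81, 0.22, 0.87, 0.27]
tool shift mm [369.4  55.7   3.4] yaw row total 86.0
```

```bash
python3 -m pendant '[[0.04,0.02,0.003,0,0],[0.04,0.037,0.0056,0,0],[0.04,0.037,0.0056,0,0],[0.04,0.037,0.0056,0,0],[0.04,0.037,0.0056,0,0],[0.04,0.037,0.0056,0,0],[0.04,0.037,0.0056,0,0],[0.04,0.037,0.0056,0,0],[0.04,0.037,0.0056,0,0],[0.04,0.034,0.005,0,0],[0.04,0.02,0.003,0,0],[0.04,0,0,0,4]]' >/dev/null
python3 -m pendant '[[0.04,0,0,0,7],[0.04,0,0,0,7],[0.04,0,0,0,7],[0.04,0,0,0,7],[0.04,0,0,0,7],[0.04,0,0,0,7],[0.04,0,0,0,7],[0.04,0,0,0,7],[0.04,0,0,0,7],[0.04,0,0,0,7],[0.04,0,0,0,7],[0.04,0,0,0,5]]' >/dev/null
python3 -m pendant '[[0.04,0,0,0.015,0],[0.04,0,0,0.015,0],[0.04,0,0,0,0],[0.04,0,0,0,0]]' >/dev/null; python3 go.py 567.8 -19.2 270 -2.8
```

```text
t 19.7 pos [566.4 -18.3 270. ] phi -2.8 tilt 0.24 F [-1.3 -0.3 -0.7] w 44.3 g 62 q [-0.0, 0.47, -0.09, 1.93, 0.06, 0.75, -1.75]
tool shift mm [ 1.4  0.8 -0. ] yaw row total -0.0
```

```bash
python3 -m pendant '[[0.04,0.0014,0.0008,0,0],[0.04,0,0,0,0],[0.04,0,0,0,0]]' >/dev/null; python3 go.py 567.8 -19.2 270 -2.8
python3 - <<'E'
from h import *
im,d=bot.read_camera("side")
blobs("side",im,.109,180,300,6000,(480,560,-50,50))
E
```

```text
t 20.0 pos [569.1 -19.2 272.4] phi -2.8 tilt 0.07 F [-0.9 -0.1 -1. ] w 44.2 g 62 q [-0.0, 0.47, -0.09, 1.92, 0.06, 0.76, -1.75]
tool shift mm [-1.3  0.   2.4] yaw row total -0.0
side hull [519.6 -13.1] rect [519.9 -12.6] [59.8 91.8] ang -4.0 holes [[502.4, -10.6, 20.8]]
```

```bash
python3 -m pendant '[[0.04,-0.001,0,0.006,0],[0.04,0,0,0.007,0],[0.04,0,0,0.007,0],[0.04,0,0,0.007,0],[0.04,0,0,0.007,0],[0.04,0,0,0.006,0],[0.04,0,0,0,0]]' >/dev/null; python3 go.py 567.8 -19.2 195 -2.8
python3 -m pendant '[[0.04,0,0,0.006,0],[0.04,0,0,0.006,0],[0.04,0,0,0.006,0],[0.04,0,0,0.006,0],[0.04,0,0,0.006,0],[0.04,0,0,0.004,0],[0.04,0,0,0.002,0],[0.04,0,0,0,0],[0.04,0,0,0,0]]' >/dev/null; python3 go.py 567.8 -19.2 195 -2.8
```

```text
t 20.6 pos [567.1 -19.  230. ] phi -2.8 tilt 0.15 F [ 0.7  0.5 -1.4] w 44.1 g 62 q [-0.01, 0.53, -0.09, 1.94, 0.07, 0.67, -1.76]
tool shift mm [ 0.8  0.1 35. ] yaw row total -0.0
t 21.4 pos [567.8 -19.  195.7] phi -2.8 tilt 0.01 F [ 0.6 -0.3 -0.9] w 44.4 g 62 q [-0.01, 0.58, -0.08, 1.95, 0.08, 0.61, -1.77]
tool shift mm [-0.   0.2  0.7] yaw row total -0.0
```

```bash
python3 -m pendant '[[0.04,0,0,0.002,0],[0.055,0,0,0,0],[0.055,0,0,0,0],[0.058,0,0,0,0],[0.058,0,0,-0.01,0],[0.058,0,0,-0.025,0],[0.058,0,0,-0.035,0],[0.058,0,0,-0.035,0],[0.058,0,0,-0.02,0],[0.058,0,0,0,0]]' >/dev/null; python3 go.py 586.8 -435.9 300 94.9
python3 - <<'E'
from h import *
im,d=bot.read_camera("top");blobs("top",im,.012,150,50,3000,(400,680,-520,-180));blobs("top",im,.012,100,150,3000,(400,680,-520,-180))
im,d=bot.read_camera("side");blobs("side",im,.012,110,150,3000,(400,680,-520,-180))
cv2.imwrite("pics/s6.png",cv2.resize(im[150:300,270:470],(800,600),interpolation=cv2.INTER_CUBIC))
E
```

```text
t 22.2 pos [569.5 -19.  324.5] phi -2.8 tilt 0.54 F [0.6 0.1 0.5] w 57.6 g 0 q [0.0, 0.4, -0.1, 1.89, 0.05, 0.85, -1.74]
tool shift mm [ 37.7 415.5  24.5] yaw row total -97.7
top hull [ 584.8 -412.3] rect [ 584.7 -412.2] [ 51.3 132.7] ang -85.1 holes [[588.9, -457.0, 6.3], [581.1, -371.2, 24.1]]
side hull [ 580.8 -405.1] rect [ 580.9 -405. ] [ 51.7 146.2] ang -85.2 holes [[575.8, -365.7, 19.9], [587.9, -455.5, 10.7]]
```

View pics/s6.png

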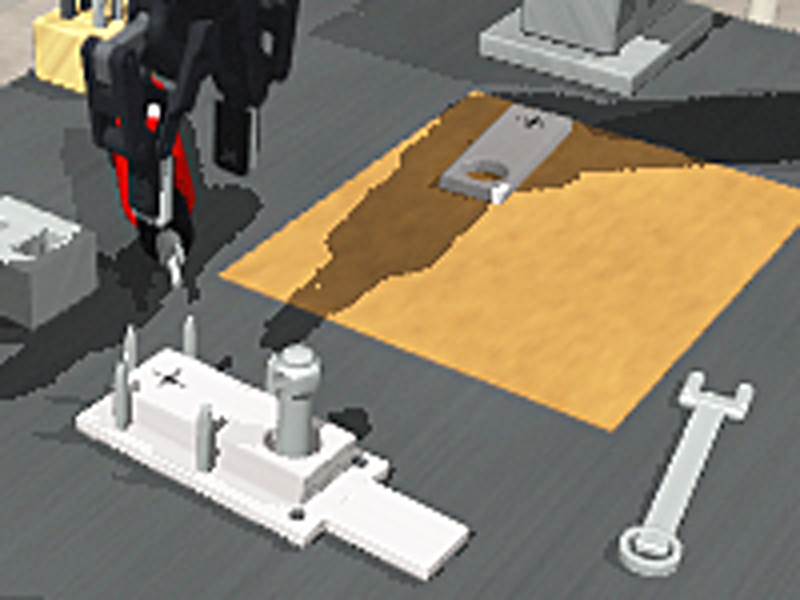

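Two links are stacked flat, with the top mark at (170,378) in the crop. Link B hasn't moved, at (510,150).

```bash
python3 -m pendant '[[0.06,0.0034,0.0378,0,0],[0.06,0.0034,0.0378,0,0],[0.06,0.0034,0.0378,0,0],[0.06,0.0034,0.0378,0,0],[0.06,0.0034,0.0378,0,0],[0.06,0.0034,0.0378,0,0],[0.06,0.0034,0.0378,0,0],[0.06,0.0034,0.0378,0,0],[0.06,0.0034,0.0378,0,0],[0.06,0.0034,0.0378,0,0],[0.06,0.0034,0.0378,0,0],[0.06,0,0,0,-7]]' >/dev/null
python3 -m pendant '[[0.06,0,0,0,-7],[0.06,0,0,0,-7],[0.06,0,0,0,-7],[0.06,0,0,0,-7],[0.06,0,0,0,-7],[0.06,0,0,0,-7],[0.06,0,0,0,-7],[0.06,0,0,0,-7],[0.06,0,0,0,-7],[0.06,0,0,0,-7],[0.06,0,0,0,-7],[0.06,0,0,0,-7]]' >/dev/null
python3 -m pendant '[[0.06,0,0,0.015,-6.7],[0.06,0,0,0.035,0],[0.06,0,0,0.035,0],[0.06,0,0,0.01,0],[0.06,0,0,0,0],[0.06,0,0,0,0]]' >/dev/null; python3 go.py 586.8 -436 173 94.9
```

```text
t 24.8 pos [ 584.6 -436.   223.2] phi 94.9 tilt 0.10 F [ 0.2 -0.8 -0. ] w 59.9 g 0 q [0.8, 0.78, -0.37, 1.51, 0.33, 0.92, 0.4]
tool shift mm [-0.3  2.2 50.2] yaw row total -0.0
```

```bash
python3 -m pendant '[[0.06,0,0.002,0.02,0],[0.06,0,0,0.02,0],[0.06,0,0,0.01,0],[0.06,0,0,0.0,0],[0.06,0,0,0,0],[0.04,0,0,0,0],[0.04,0,0,0,0],[0.04,0,0,0,0],[0.04,0,0,0,0],[0.04,0,0,0,0],[0.04,0,0,0,0]]'; python3 go.py 586.8 -436 173 94.9
python3 -m pendant '[[0.04,0,0,-0.02,0],[0.04,0,0,-0.04,0],[0.04,0,0,-0.04,0],[0.04,0,0,-0.03,0],[0.04,0,0,0,0],[0.04,0,0,0,0]]' >/dev/null; python3 go.py 567.8 -19.2 300 177.2
```

```text
t: 25.72
eef_pos: [0.5875, -0.4365, 0.1762]
tool_rot: [0.002, 0.676, 0.736, 0.0]
contact_force: [-0.1, 1.4, 6.8]
gripper_width: 0.511
grasp_force: 61.8
t 25.7 pos [ 587.5 -436.5  176.2] phi 94.9 tilt 0.21 F [-0.1  1.4  6.8] w 43.7 g 62 q [0.78, 0.84, -0.36, 1.52, 0.35, 0.85, 0.38]
tool shift mm [ 0.6 -0.7  3.2] yaw row total -0.0
t 26.2 pos [ 587.2 -436.4  307. ] phi 94.9 tilt 0.31 F [-1.8  0.1 -2.1] w 43.9 g 62 q [0.81, 0.69, -0.4, 1.46, 0.29, 1.04, 0.43]
tool shift mm [417.3  16.    5.6] yaw row total -82.3
```

```bash
python3 -m pendant '[[0.04,0.02,0.001,0,0],[0.04,0.038,0.0015,0,0],[0.04,0.039,0.0015,0,0],[0.04,0.039,0.0015,0,0],[0.04,0.039,0.0015,0,0],[0.04,0.039,0.0015,0,0],[0.04,0.039,0.0015,0,0],[0.04,0.039,0.0015,0,0],[0.04,0.039,0.0015,0,0],[0.04,0.038,0.0015,0,0],[0.04,0.03,0.001,0,0],[0.04,0.018,0.001,0,0]]' >/dev/null
python3 -m pendant '[[0.04,0,0,0,-5],[0.04,0,0,0,-7],[0.04,0,0,0,-7],[0.04,0,0,0,-7],[0.04,0,0,0,-7],[0.04,0,0,0,-7],[0.04,0,0,0,-7],[0.04,0,0,0,-7],[0.04,0,0,0,-7],[0.04,0,0,0,-7],[0.04,0,0,0,-7],[0.04,0,0,0,-5]]' >/dev/null
python3 -m pendant '[[0.04,0,0,0.012,-2.3],[0.04,0,0,0.02,0],[0.04,0,0,0,0],[0.04,0,0,0,0]]' >/dev/null; python3 go.py 568.1 -19.2 272 177.2
```

```text
t 28.6 pos [566.5 -19.3 269.6] phi 177.1 tilt 0.26 F [-1.4 -0.3 -1.2] w 43.5 g 62 q [0.52, 0.6, -0.79, 1.89, 0.54, 0.89, 0.98]
tool shift mm [-1.5  0.2 -2.4] yaw row total -0.1
```

```bash
python3 -m pendant '[[0.04,-0.001,0,-0.003,-0.1],[0.04,0,0,0,0],[0.04,0,0,0,0]]' >/dev/null; python3 go.py 568.1 -19.2 272 177.2
python3 - <<'E'
from h import *
im,d=bot.read_camera("side")
blobs("side",im,.109,180,300,6000,(480,560,-50,50))
E
```

```text
t 28.8 pos [569.1 -19.  275.7] phi 177.3 tilt 0.10 F [ 0.   0.5 -0.7] w 43.8 g 62 q [0.53, 0.59, -0.8, 1.88, 0.54, 0.89, 0.99]
tool shift mm [ 1.  -0.3  3.7] yaw row total 0.1
side hull [520.4 -13.4] rect [520.5 -13.5] [60.4 91.4] ang -2.4 holes [[503.0, -11.4, 21.0]]
```

```bash
python3 -m pendant '[[0.04,0,0,0.006,0],[0.04,0,0,0.007,0],[0.04,0,0,0.007,0],[0.04,0,0,0.007,0],[0.04,0,0,0.007,0],[0.04,0,0,0.006,0],[0.04,0,0,0,0]]' >/dev/null; python3 go.py 568.1 -19.2 207.5 177.2
python3 -m pendant '[[0.04,0,0,0.006,0],[0.04,0,0,0.006,0],[0.04,0,0,0.006,0],[0.04,0,0,0.005,0],[0.04,0,0,0.003,0],[0.04,0,0,0,0],[0.04,0,0,0,0]]' >/dev/null; python3 go.py 568.1 -19.2 207.5 177.2
```

```text
t 29.4 pos [568.  -19.3 233. ] phi 177.3 tilt 0.14 F [ 0.1 -0.8 -1.5] w 43.7 g 62 q [0.49, 0.65, -0.75, 1.91, 0.59, 0.83, 0.94]
tool shift mm [-0.1  0.1 25.5] yaw row total 0.1
t 30.0 pos [568.6 -19.1 208.6] phi 177.3 tilt 0.01 F [-0.1 -0.1 -1.2] w 43.9 g 62 q [0.47, 0.68, -0.73, 1.92, 0.63, 0.79, 0.92]
tool shift mm [ 0.5 -0.1  1.1] yaw row total 0.1
```

```bash
python3 -m pendant '[[0.04,0,0,0.002,0],[0.055,0,0,0,0],[0.055,0,0,0,0],[0.058,0,0,0,0],[0.058,0,0,-0.01,0],[0.058,0,0,-0.025,0],[0.058,0,0,-0.035,0],[0.058,0,0,-0.035,0],[0.058,0,0,-0.01,0],[0.058,0,0,0,0]]' >/dev/null; python3 go.py
python3 - <<'E'
from h import *
for cam in("top","side"):
    im,d=bot.read_camera(cam);print(im.shape)
    for b in blobs(cam,im,.012,130,50,900,(380,650,150,500)):
        P=b[4];ce=b[0]  # C-washer: outer arc -> min enclosing; notch direction from hull minus shape centroid
        M=cv2.moments(P);s=np.array([M["m10"],M["m01"]])/M["m00"];n=(b[0]-s);print("  gap dir",np.round(np.degrees(np.arctan2(n[1],n[0])),1),np.round(np.linalg.norm(n),1))
    if cam=="side":cv2.imwrite("pics/s7.png",im)
E
```

```text
t 30.9 pos [569.8 -18.7 325.7] phi 177.3 tilt 0.39 F [-0.4  0.2  0.7] w 58.0 g 0 q [0.56, 0.53, -0.84, 1.85, 0.48, 0.97, 1.04]
(480, 640, 3)
top hull [453.1 357.2] rect [450.9 357. ] [54.1 52. ] ang 6.5 holes []
top hull [459.5 232.7] rect [457.9 231.1] [53.3 53.7] ang -59.0 holes []
top hull [552.3 293. ] rect [549.9 293.1] [52.5 53.5] ang -5.0 holes []
top hull [556.8 413.6] rect [556.7 413.9] [44.3 43.6] ang 42.6 holes [[556.7, 413.9, 15.4]]
  gap dir 7.1 3.2
  gap dir 29.1 3.2
  gap dir -5.4 3.2
  gap dir 132.5 0.1
(480, 640, 3)
side hull [449.9 360.4] rect [447.8 359.8] [53.9 54.6] ang -82.5 holes []
side hull [552.  417.8] rect [552.2 417.9] [43.  44.2] ang -71.8 holes [[552.2, 417.8, 16.0]]
side hull [582.7 377.7] rect [582.7 377.9] [  2.8 137.7] ang -84.0 holes []
side hull [456.1 236.6] rect [454.7 235.8] [50.3 57.5] ang -58.5 holes []
side hull [461.5 351.5] rect [495.8 310.7] [188.6 270.3] ang -84.0 holes []
side hull [548.8 296.4] rect [546.1 296.1] [54.2 56.7] ang -5.3 holes []
  gap dir 6.8 2.4
  gap dir -98.5 0.0
  gap dir -90.9 0.3
  gap dir 39.3 1.7
  gap dir -9.1 27.7
  gap dir -10.7 2.6
```

View pics/s7.png

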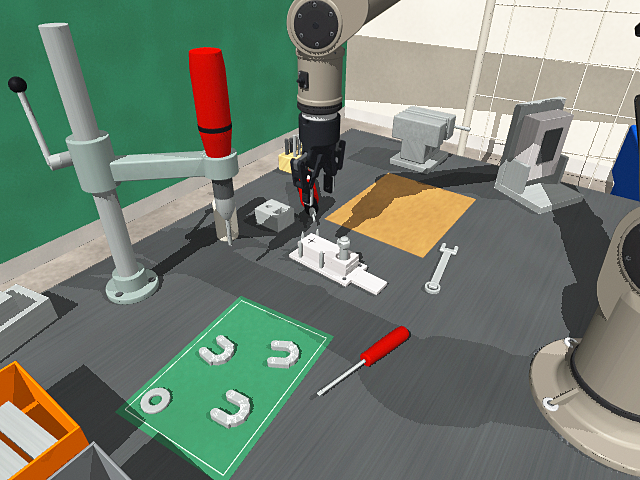

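All three links are flat on the stud, and the nut and mark are visible at (343,245) and (312,238). The washers are where they started. Next is washer 3, at about (550,293) mm with its gap heading −5°.

```bash
python3 -m pendant '[[0.064,0.03,0,0,0],[0.064,0.035,0.01,0,0.8],[0.064,0,0.038,0,0.8],[0.064,0,0.038,0,0.9],[0.064,0,0.038,0,0],[0.064,0,0.038,0,0],[0.064,0,0.038,0,0],[0.064,0,0.038,0,0],[0.064,0,0.038,0,0],[0.064,0,0.034,0,0],[0.064,0,0,0,0],[0.064,0,0,0,0]]' >/dev/null; python3 go.py 549.9 293.1 230 174.8
```

```text
t 31.9 pos [528.4 295.  320. ] phi 175.0 tilt 0.17 F [ 0.4  0.8 -0.9] w 63.7 g 0 q [-0.0, 0.6, -0.84, 1.76, 0.51, 1.02, 0.45]
tool shift mm [-21.8  -0.   90. ] yaw row total 0.2
```

```bash
python3 -m pendant '[[0.064,-0.0215,0,0.02,0],[0.064,0,0,0.035,0],[0.064,0,0,0.035,0],[0.064,0,0,0.035,0],[0.064,0,0,0.012,0],[0.064,0,0,0.008,0],[0.064,0,0,0,0],[0.064,0,0,0,0]]' >/dev/null; python3 go.py 549.9 293.1 172 174.8
```

```text
t 32.6 pos [551.3 290.4 177.2] phi 174.8 tilt 0.02 F [ 0.   0.6 -0.5] w 64.0 g 0 q [-0.08, 0.79, -0.71, 1.79, 0.69, 0.82, 0.35]
tool shift mm [1.7 2.6 5.2] yaw row total -0.0
```

```bash
python3 -m pendant '[[0.064,0.0015,0.0025,0.004,0],[0.064,0,0,0,0],[0.045,0,0,0,0],[0.045,0,0,0,0],[0.045,0,0,0,0],[0.045,0,0,0,0],[0.045,0,0,0,0],[0.045,0,0,0,0]]' 60; python3 go.py
python3 -m pendant '[[0.045,0,0,-0.02,0],[0.045,0,0,-0.035,0],[0.045,0,0,-0.035,0],[0.045,0,0,-0.02,0],[0.045,0,0,0,0],[0.045,0,0,0,0]]' >/dev/null; python3 go.py 440 -13 219 177.2
```

```text
t: 33.28
eef_pos: [0.5502, 0.2935, 0.1735]
tool_rot: [0.0, 0.046, 0.999, 0.0]
contact_force: [-0.9, -1.1, 4.4]
gripper_width: 0.565
grasp_force: 62.5
t 33.3 pos [550.2 293.5 173.5] phi 174.8 tilt 0.06 F [-0.9 -1.1  4.4] w 48.2 g 63 q [-0.09, 0.8, -0.7, 1.79, 0.69, 0.82, 0.34]
t 33.8 pos [550.2 293.3 283.5] phi 174.7 tilt 0.12 F [ 0.   0.3 -1.7] w 48.1 g 62 q [-0.02, 0.66, -0.8, 1.75, 0.56, 0.98, 0.44]
tool shift mm [  81.8 -315.2   64.2] yaw row total -2.5
```

```bash
python3 -m pendant '[[0.045,0.03,-0.005,0,-1],[0.045,0.03,-0.03,0,-1.5],[0.045,0.022,-0.03,0,0],[0.045,0,-0.035,0,0],[0.045,0,-0.035,0,0],[0.045,0,-0.035,0,0],[0.045,0,-0.035,0,0],[0.045,0,-0.035,0,0],[0.045,0,-0.035,0,0],[0.045,0,-0.025,0,0],[0.045,0,-0.01,0,0],[0.045,0,0,0,0]]' >/dev/null; python3 go.py 440 -12.9 219 177.2
python3 -m pendant '[[0.045,0,0,0.015,0],[0.045,0,0,0.025,0],[0.045,0,0,0.015,0],[0.045,0,0,0,0],[0.045,0,0,0,0]]' >/dev/null; python3 go.py 440 -12.9 218 177.2
```

```text
t 34.8 pos [452.1 -12.6 281.2] phi 177.0 tilt 0.19 F [-0.   0.7 -1.2] w 48.1 g 62 q [0.63, 0.43, -0.89, 2.14, 0.47, 0.79, 0.97]
tool shift mm [11.9 -0.9 62.3] yaw row total -0.2
t 35.2 pos [452.6  -8.1 227.1] phi 177.4 tilt 0.15 F [-0.   0.4 -0.8] w 48.1 g 62 q [0.54, 0.52, -0.8, 2.17, 0.59, 0.69, 0.86]
tool shift mm [12.3 -5.4  9.1] yaw row total 0.2
```

```bash
python3 -m pendant '[[0.045,0.011,-0.005,0,0.2],[0.045,0,0,0,0],[0.045,0,0,0.008,0],[0.045,0,0,0,0],[0.045,0,0,0,0]]' >/dev/null; python3 go.py 440 -12.9 218 177.2
python3 - <<'E'
from h import *
im,d=bot.read_camera("side");cv2.imwrite("pics/s8.png",cv2.resize(im[200:300,280:410],(780,600),interpolation=cv2.INTER_CUBIC))
E
```

```text
t 35.6 pos [441.8 -14.2 219.7] phi 177.1 tilt 0.01 F [-0.1  0.2 -0.9] w 48.2 g 62 q [0.55, 0.51, -0.79, 2.2, 0.61, 0.66, 0.84]
tool shift mm [1.8 1.2 1.7] yaw row total -0.1
```

View pics/s8.png

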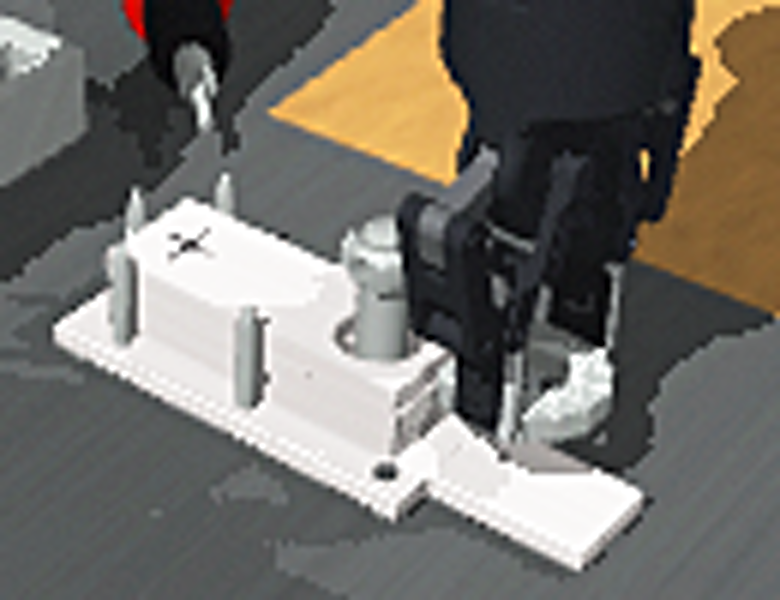

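```bash
python3 -m pendant '[[0.045,0,0.001,0.002,-0.1],[0.045,-0.01,0,0,0],[0.045,-0.01,0,0,0],[0.045,-0.01,0,0,0],[0.045,0,0,0,0],[0.045,0,0,0,0]]' >/dev/null; python3 go.py 502.9 -16 217.5 177.2
```

```text
t 36.2 pos [472.7 -14.5 217.7] phi 177.1 tilt 0.05 F [ 0.4 -0.  -1. ] w 48.3 g 62 q [0.53, 0.56, -0.77, 2.13, 0.62, 0.69, 0.86]
tool shift mm [-30.3   0.    0.2] yaw row total -0.1
```

```bash
python3 -m pendant '[[0.045,-0.008,0,0,0],[0.045,-0.008,0,0,0],[0.045,-0.008,0,0,0],[0.045,-0.005,0,0,0],[0.045,-0.002,0,0,0],[0.045,0,0,0,0],[0.045,0,0,0,0]]' >/dev/null; python3 go.py 502.9 -16 213.5 177.2
python3 - <<'E'
from h import *
im,d=bot.read_camera("side");cv2.imwrite("pics/s9.png",cv2.resize(im[200:300,280:410],(780,600),interpolation=cv2.INTER_CUBIC))
E
```

```text
t 36.8 pos [502.6 -16.1 217.6] phi 177.2 tilt 0.03 F [ 0.8  0.1 -0.6] w 48.1 g 62 q [0.52, 0.59, -0.76, 2.06, 0.62, 0.73, 0.88]
tool shift mm [-0.3  0.1  4.1] yaw row total -0.0
```

View pics/s9.png

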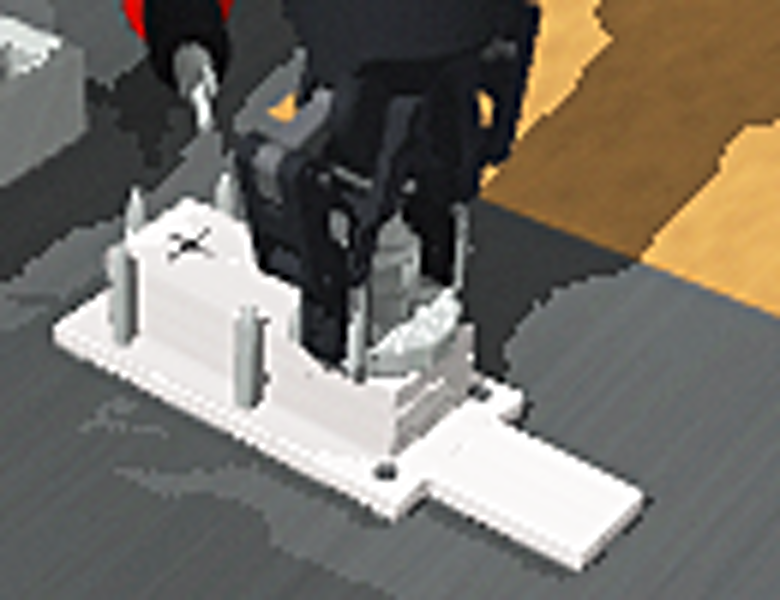

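The washer is round the stud below the nut. I'll lower and release it, then fetch washer 2.

```bash
python3 -m pendant '[[0.045,0,0,0.002,0],[0.045,0,0,0.002,0],[0.045,0,0,0,0],[0.06,0,0,0,0],[0.06,0,0,0,0],[0.064,0,0,0,0],[0.064,0,0,-0.01,0],[0.064,0,0,-0.025,0],[0.064,0,0,-0.035,0],[0.064,0,0,-0.03,0],[0.064,0,0,0,0]]' ; python3 go.py 457.9 231.1 300 -150
python3 - <<'E'
from h import *
im,d=bot.read_camera("top")
for b in blobs("top",im,.012,130,50,900,(380,650,150,500)):
    P=b[4];M=cv2.moments(P);s=np.array([M["m10"],M["m01"]])/M["m00"];n=(b[0]-s);print("  gap dir",np.round(np.degrees(np.arctan2(n[1],n[0])),1))
im,d=bot.read_camera("side");blobs("side",im,.052,150,100,6000,(380,650,-80,80))
cv2.imwrite("pics/s10.png",cv2.resize(im[200:300,280:410],(780,600),interpolation=cv2.INTER_CUBIC))
E
```

```text
t: 37.72
eef_pos: [0.5046, -0.0151, 0.3194]
tool_rot: [0.004, 0.024, 1.0, 0.0]
contact_force: [1.1, -0.9, 0.5]
gripper_width: 0.75
grasp_force: 0.0
t 37.7 pos [504.6 -15.1 319.4] phi 177.2 tilt 0.48 F [ 1.1 -0.9  0.5] w 64.0 g 0 q [0.63, 0.45, -0.89, 2.0, 0.45, 0.9, 1.02]
tool shift mm [ 58.8 243.6  18.9] yaw row total -32.8
top hull [453.  357.2] rect [450.9 357. ] [54.2 52. ] ang 6.5 holes []
top hull [459.5 232.6] rect [458. 231.] [52.9 53.7] ang -58.6 holes []
top hull [556.8 413.5] rect [556.7 413.7] [44.4 43.2] ang 45.5 holes [[556.7, 413.8, 15.4]]
  gap dir 7.1
  gap dir 29.3
  gap dir 2.2
side hull [508.3   9.7] rect [500.6   1.3] [134.3 239.9] ang -3.2 holes [[455.9, 53.4, 7.1], [521.5, 31.5, 15.2], [526.7, -35.6, 6.5], [577.2, 28.8, 14.8], [581.3, -9.6, 6.7]]
```

View pics/s10.png

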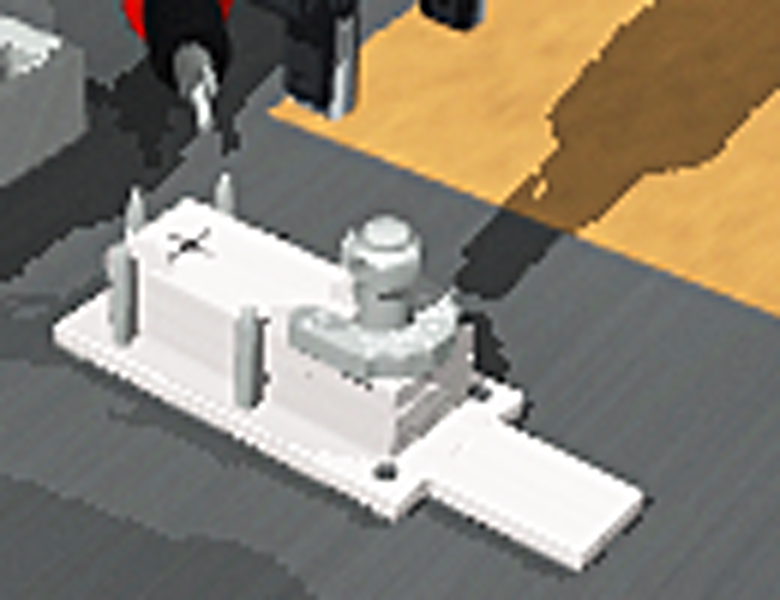

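```bash
python3 -m pendant '[[0.064,0.0072,0.0369,0,0],[0.064,0.0072,0.0369,0,0],[0.064,0.0072,0.0369,0,0],[0.064,0.0072,0.0369,0,0],[0.064,0.0072,0.0369,0,0],[0.064,0.0072,0.0369,0,0],[0.064,0.0072,0.0369,0,0],[0.064,0.0072,0.0369,0,0],[0.064,0.0072,0.0369,0,0],[0.064,0.0072,0.0369,0,0],[0.064,0,0,0,-5],[0.064,0,0,0,-4.7]]' >/dev/null
python3 -m pendant '[[0.064,0,0,0.02,0],[0.064,0,0,0.035,0],[0.064,0,0,0.035,0],[0.064,0,0,0.01,0],[0.064,0,0,0,0],[0.064,0,0,0,0]]' >/dev/null; python3 go.py 450.9 357 173 186.9
```

```text
t 39.3 pos [448.7 356.2 213.7] phi -173.1 tilt 0.08 F [-0.3  0.6  0.4] w 63.8 g 0 q [-0.17, 0.71, -0.81, 1.9, 0.69, 0.84, 0.34]
tool shift mm [-2.3  0.5 40.7] yaw row total 0.0
```

```bash
python3 -m pendant '[[0.064,-0.002,0.0005,0.015,0],[0.064,0,0,0.015,0],[0.064,0,0,0.01,0],[0.064,0,0,0,0],[0.064,0,0,0,0]]' >/dev/null; python3 go.py 450.9 357 173 186.9
```

```text
t 39.7 pos [450.7 356.5 173.2] phi -173.1 tilt 0.07 F [-0.6  0.5  0.5] w 63.8 g 0 q [-0.21, 0.77, -0.76, 1.91, 0.75, 0.78, 0.29]
tool shift mm [-0.3  0.4  0.2] yaw row total -0.0
```

```bash
python3 -m pendant '[[0.045,0,0,0,0],[0.045,0,0,0,0],[0.045,0,0,0,0],[0.045,0,0,0,0],[0.045,0,0,0,0],[0.045,0,0,0,0]]' 60; python3 go.py
python3 -m pendant '[[0.045,0,0,-0.02,0],[0.045,0,0,-0.035,0],[0.045,0,0,-0.035,0],[0.045,0,0,-0.02,0],[0.045,0,0,0,5],[0.045,0,0,0,4.7],[0.045,0,0,0,0]]' >/dev/null; python3 go.py 436 -12.7 283 177.2
python3 -m pendant '[[0.045,-0.0002,-0.02,0,0],[0.045,-0.0002,-0.035,0,0],[0.045,-0.0002,-0.035,0,0],[0.045,-0.0002,-0.035,0,0],[0.045,-0.0002,-0.035,0,0],[0.045,-0.0002,-0.035,0,0],[0.045,-0.0002,-0.035,0,0],[0.045,-0.0002,-0.035,0,0],[0.045,-0.0002,-0.035,0,0],[0.045,-0.0002,-0.035,0,0],[0.045,0,-0.025,0,0],[0.045,0,-0.01,0,0]]' >/dev/null; python3 go.py 440 -12.9 229 177.2
```

```text
t: 40.23
eef_pos: [0.451, 0.3572, 0.1747]
tool_rot: [0.001, -0.06, 0.998, 0.0]
contact_force: [-1.5, -0.9, 6.1]
gripper_width: 0.556
grasp_force: 62.4
t 40.2 pos [451.  357.2 174.7] phi -173.1 tilt 0.09 F [-1.5 -0.9  6.1] w 47.5 g 62 q [-0.21, 0.76, -0.77, 1.91, 0.75, 0.78, 0.29]
t 40.8 pos [450.9 356.5 284.3] phi 177.0 tilt 0.07 F [ 0.1 -0.2 -1.3] w 48.0 g 62 q [-0.14, 0.61, -0.85, 1.86, 0.56, 0.93, 0.26]
tool shift mm [  -4.4 -369.5    1.3] yaw row total -0.2
t 41.8 pos [433.9 -17.  283.1] phi 177.0 tilt 0.17 F [-0.7 -0.  -1.5] w 47.7 g 62 q [0.67, 0.4, -0.91, 2.17, 0.46, 0.77, 0.98]
tool shift mm [-6.   4.5 54. ] yaw row total -0.2
```

```bash
python3 -m pendant '[[0.045,0,0.002,0.015,0],[0.045,0,0,0.025,0],[0.045,0,0,0.014,0],[0.045,0,0,0,0],[0.045,0,0,0,0]]' >/dev/null; python3 go.py 440 -12.9 228 177.2
```

```text
t 42.2 pos [434.6 -10.1 229.4] phi 177.3 tilt 0.10 F [ 0.6 -0.6 -0.6] w 48.2 g 62 q [0.57, 0.49, -0.82, 2.21, 0.59, 0.67, 0.85]
tool shift mm [-5.6 -2.5  1.4] yaw row total 0.1
```

```bash
python3 -m pendant '[[0.045,-0.005,-0.0025,0.001,0],[0.045,-0.01,0,0,0],[0.045,-0.01,0,0,0],[0.045,-0.008,0,0,0],[0.045,0,0,0,0],[0.045,0,0,0,0]]' >/dev/null; python3 go.py 502.9 -16 228.2 177.2
```

```text
t 42.7 pos [468.3 -15.  228.9] phi 177.1 tilt 0.05 F [ 0.2  0.2 -1.4] w 47.8 g 62 q [0.56, 0.53, -0.8, 2.14, 0.6, 0.71, 0.87]
tool shift mm [-34.6   0.8   0.7] yaw row total -0.1
```

```bash
python3 -m pendant '[[0.045,-0.007,0.0007,0.0005,-0.1],[0.045,-0.007,0,0,0],[0.045,0,0,0,0],[0.045,0,0,0,0]]' >/dev/null; python3 go.py 502.9 -16 228.2 177.2
python3 -m pendant '[[0.045,-0.007,0,0,0],[0.045,-0.007,0,0,0],[0.045,-0.005,0,0,0],[0.045,-0.0015,0,0,0],[0.045,0,0,0,0],[0.045,0,0,0,0]]' >/dev/null; python3 go.py 502.9 -16 224.7 177.2
python3 - <<'E'
from h import *
im,d=bot.read_camera("side");cv2.imwrite("pics/s11.png",cv2.resize(im[200:300,280:410],(780,600),interpolation=cv2.INTER_CUBIC))
E
```

```text
t 43.1 pos [482.  -15.  228.2] phi 177.3 tilt 0.02 F [-0.2 -0.4 -1.2] w 48.1 g 62 q [0.55, 0.55, -0.8, 2.11, 0.6, 0.72, 0.88]
tool shift mm [-20.9  -0.    0. ] yaw row total 0.1
t 43.6 pos [502.1 -16.  228.1] phi 177.3 tilt 0.02 F [-0.1  0.4 -0.2] w 47.8 g 62 q [0.54, 0.58, -0.79, 2.06, 0.61, 0.75, 0.89]
tool shift mm [-0.8 -0.   3.4] yaw row total 0.1
```

View pics/s11.png

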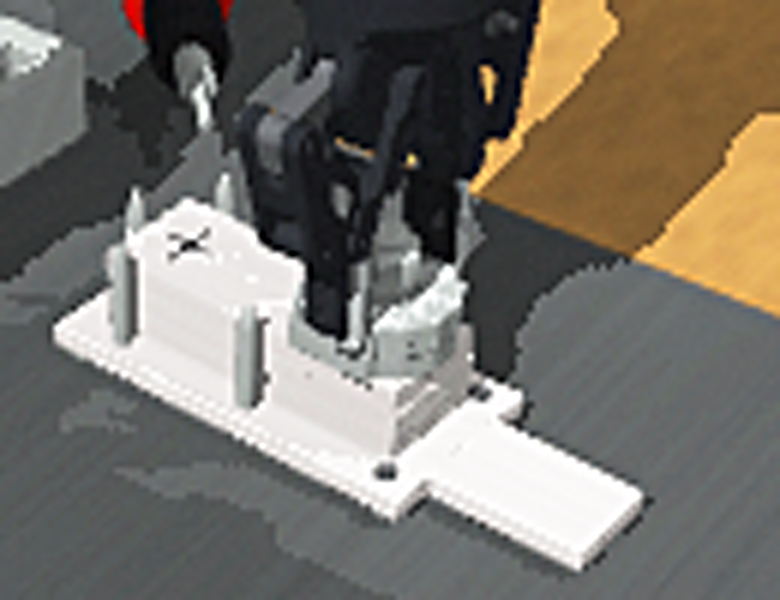

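```bash
python3 -m pendant '[[0.045,-0.0005,0,0.002,0],[0.045,0,0,0.0015,0],[0.045,0,0,0,0],[0.06,0,0,0,0],[0.06,0,0,0,0],[0.064,0,0,0,0],[0.064,0,0,-0.01,0],[0.064,0,0,-0.025,0],[0.064,0,0,-0.035,0],[0.064,0,0,-0.025,0],[0.064,0.04,0,0,0],[0.064,0.02,0,0,0]]' ; python3 go.py 439 -12.8 200 177.2
python3 - <<'E'
from h import *
im,d=bot.read_camera("side");C=cloud("side",d)
a=cv2.resize(im[200:300,280:410],(520,400),interpolation=cv2.INTER_CUBIC);b=cv2.resize(im[190:270,205:255],(250,400),interpolation=cv2.INTER_CUBIC)
cv2.imwrite("pics/s12.png",np.hstack([a,b]))
print("jig side",);blobs("side",im,.012,170,100,6000,(380,650,-80,80))
for v in range(205,250,3):
    row=[(u,np.round(C[v,u]*1000).tolist()) for u in range(218,242) if d[v,u]>0 and d[v,u]<.98 and C[v,u,2]>.06]
    print(v,row[0][0] if row else None,row[-1][0] if row else None,row[len(row)//2] if row else None)
pins("drill_tip",.085,n=3)
b,_=bot.read_camera("top");r=bot.trace("drill_bit","side")[:1];print([(x["score"],x["at"],np.argwhere(x["mask"]).max(0)) for x in r])
E
```

```text
t: 44.62
eef_pos: [0.4412, -0.0125, 0.3211]
tool_rot: [0.001, 0.024, 1.0, -0.0]
contact_force: [-2.2, 0.0, -0.3]
gripper_width: 0.747
grasp_force: 0.0
t 44.6 pos [441.2 -12.5 321.1] phi 177.3 tilt 0.08 F [-2.2  0.  -0.3] w 63.8 g 0 q [0.72, 0.35, -0.96, 2.13, 0.38, 0.85, 1.05]
tool shift mm [  2.4  -0.3 121.1] yaw row total 0.1
jig side
side hull [537.1 -34.6] rect [529.3 -42.8] [142.1 257.1] ang -3.2 holes [[481.3, 12.2, 8.1], [552.0, -10.9, 18.2], [552.4, -38.1, 10.8], [546.4, -70.1, 9.7], [556.8, -83.0, 9.1], [612.8, -14.5, 18.6], [615.7, -55.4, 7.8]]
205 218 234 (226, [655.0, 146.0, 186.0])
208 218 234 (226, [655.0, 148.0, 181.0])
211 218 233 (226, [656.0, 148.0, 174.0])
214 218 231 (225, [659.0, 148.0, 167.0])
217 218 230 (224, [667.0, 145.0, 156.0])
220 221 229 (226, [668.0, 141.0, 147.0])
223 226 229 (228, [667.0, 138.0, 139.0])
226 226 229 (228, [666.0, 139.0, 133.0])
229 227 230 (229, [666.0, 138.0, 126.0])
232 227 230 (229, [665.0, 139.0, 120.0])
235 227 231 (229, [666.0, 139.0, 113.0])
238 228 231 (230, [667.0, 137.0, 104.0])
241 228 231 (230, [664.0, 141.0, 100.0])
244 229 232 (231, [664.0, 139.0, 92.0])
247 None None None
drill_tip top []
drill_tip side [(0.66, [362.7, 362.6], [310.4, 227.2]), (0.44, [228.2, 243.6], [677.6, 134.8])]
[(0.6, [227.7, 235.9], array([243, 231]))]
```

View pics/s12.png

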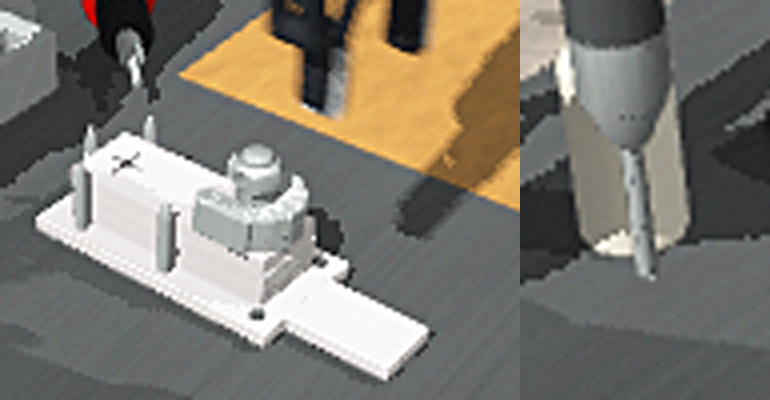

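Both washers are home under the nut. Next, I'll refine the drill tip position and lower the open gripper over the tongue.

```bash
python3 - <<'E'
from h import *
from scipy.optimize import least_squares
D=[];I=[]
for k in range(3):
    im,d=bot.read_camera("side");D.append(d);I.append(im)
im=I[0];d=np.median(D,0);C=cloud("side",d)
g=im[236:250,222:240].astype(int).sum(2)//3
for i,r in enumerate(g):print(236+i,*["%3d"%v for v in r])
rows=range(224,243);cols=[];pts=[]
for v in rows:
    m=[u for u in range(220,240) if 0<d[v,u]<1.0 and C[v,u,2]>.07]
    cols.append((np.mean(m),v,len(m)));pts+=[C[v,u] for u in m if C[v,u,2]<.14]
print("depth mean",np.mean(pts,0)[:2]*1000+np.array([.59,-.81])*3.2,len(pts))
print([ (round(c,1),n) for c,v,n in cols])
def col(x,y,v):
    a=proj("side",(x,y,.14));b=proj("side",(x,y,.085));return a[0]+(b[0]-a[0])*(v-a[1])/(b[1]-a[1])
for tiprow in(245,245.7,246.4):
    f=lambda p:np.r_[[(col(p[0],p[1],v)-c) for c,v,n in cols],5*(proj("side",(p[0],p[1],.085))[1]-tiprow)]
    print(tiprow,np.round(least_squares(f,[.668,.136]).x*1000,1))
E
python3 -m pendant '[[0.07,0.003,0,0.03,0],[0.07,0,0,0.04,0],[0.07,0,0,0.04,0],[0.07,0,0,0.01,0],[0.07,0,0,0,0],[0.07,0,0,0,0]]' >/dev/null; python3 go.py 439 -12.8 188 177.2
```

```text
236 122 114 112 239 116 195 186 153 102  82 154 146 147 152 158 165  45  52
237 105 238 231 233 210 187 147 163 108  95 209 184 173 156 156  96  45  55
238 234 232 226 224 224 195 145 166 117  63 218 195 174 148  64  42  43  50
239 241 232 227 226 226 187 179 164 122  65 170 149  88 108 104 104 111 111
240 170 226 235 233 229 192 189 169 130  79  85  46 104 107 107 109 109 106
241  83  92 110 113 108  97 195 173 139  86  85 106 109 107 107 106 104 103
242 100  98 103 103 101  95 164 182 146  93  84 111 105 106 105 103 105 103
243 104 105 106 105 105  98 142 189 152  82  87 106 106 106 105 104 105 105
244 107 107 108 107 106 104 133 195 160  59  84 106 107 103 104 105 105 103
245 108 108 106 106 106 105 104 131 136 188 100 104 105 104 104 105 104 104
246 106 106 107 107 104 104 102 103 101 111 103 104 103 104 103 104 105 104
247 107 105 108 105 107 104 104 105 102 101 102 104 104 106 104 105 106 106
248 107 105 105 104 106 104 104 104 103 105 104 104 104 103 103 103 104 105
249 104 104 105 104 104 105 103 104 104 104 104 104 101 104 101 106 106 103
depth mean [669.03534658 136.25183545] 81
[(np.float64(227.5), 4), (np.float64(227.5), 4), (np.float64(227.5), 4), (np.float64(228.0), 5), (np.float64(228.0), 5), (np.float64(228.5), 4), (np.float64(228.5), 4), (np.float64(228.5), 4), (np.float64(228.5), 4), (np.float64(228.5), 4), (np.float64(228.5), 4), (np.float64(229.0), 5), (np.float64(229.0), 5), (np.float64(229.5), 4), (np.float64(229.5), 4), (np.float64(229.5), 4), (np.float64(229.5), 4), (np.float64(229.5), 4), (np.float64(230.0), 5)]
245 [670.8 135.8]
245.7 [669.  137.3]
246.4 [667.1 138.9]
t 45.6 pos [439.9 -12.6 199.4] phi 177.3 tilt 0.09 F [0.8 0.2 0.3] w 70.1 g 0 q [0.52, 0.55, -0.76, 2.21, 0.67, 0.62, 0.79]
tool shift mm [ 0.9 -0.3 11.4] yaw row total 0.1
```

```bash
python3 -m pendant '[[0.062,0.001,0,0.012,0],[0.062,0,0,0.008,0],[0.062,0,0,0.003,0],[0.062,0,0,0,0],[0.062,0,0,0,0]]' 35 >/dev/null; python3 go.py 439 -12.8 175 177.2
python3 -m pendant '[[0.05,0,0,0,0],[0.045,0,0,0,0],[0.036,0,0,0,0],[0.036,0,0,0,0],[0.036,0,0,0,0],[0.036,0,0,0,0],[0.036,0,0,0,0]]' 35 >/dev/null; python3 go.py 439 -12.8 175 177.2
```

```text
t 46.0 pos [439.  -13.  177.3] phi 177.3 tilt 0.05 F [-0.3  0.8  0.4] w 62.4 g 0 q [0.48, 0.59, -0.71, 2.22, 0.73, 0.58, 0.74]
tool shift mm [0.  0.2 2.3] yaw row total 0.1
t 46.6 pos [438.9 -12.9 177.4] phi 177.3 tilt 0.06 F [-1.9  0.1  8.2] w 38.9 g 34 q [0.48, 0.59, -0.71, 2.22, 0.73, 0.58, 0.74]
tool shift mm [-0.1  0.1  2.4] yaw row total 0.1
```

```bash
cat > mark.py <<'E'
from h import *
im,d=bot.read_camera("side")
r=[x for x in bot.pinpoint("link1_mark","side")]
for x in r[:3]:print("mark",round(x["score"],2),np.round(x["at"],1),np.round(ray("side",x["at"],.042)*1000,1)[:2])
for x in bot.pinpoint("jig_nut","side")[:1]:print("nut",round(x["score"],2),np.round(ray("side",x["at"],.069)*1000,1)[:2])
u,v=np.round(r[0]["at"]).astype(int);u0,v0=u-7,v-6
g=im[v0:v+7,u0:u+8].astype(float).mean(2);w=np.clip(200-g,0,None)
yy,xx=np.mgrid[:g.shape[0],:g.shape[1]]
for i,q in enumerate(g):print(v0+i,*["%3d"%k for k in q])
print("cols from",u0,"dark centroid",(w*xx).sum()/w.sum()+u0,(w*yy).sum()/w.sum()+v0,np.round(ray("side",((w*xx).sum()/w.sum()+u0,(w*yy).sum()/w.sum()+v0),.042)*1000,1))
E
python3 mark.py
```

```text
mark 0.44 [313.1 243.7] [579.1 -13.9]
nut 0.65 [560.3  38.8]
238 253 254 255 255 254 253 254 254 150 254 250 250 252 255 255
239 252 220 150 152 255 255 234 228 252 251 249 248 249 249 252
240 250 252 255 255 172  50  19 255 255 251 248 247 248 248 249
241 249 253 255 255  42 137 131 161 225 252 248 248 248 248 248
242 250 254 151 156 255 255 255 255 215 219 250 247 247 248 248
243 249 254 207 254 255 253 252 252 250 249 250 248 248 247 247
244 249 250 250 251 250 249 248 249 249 249 249 249 249 248 248
245 251 250 249 249 248 248 248 248 249 248 248 248 248 248 249
246 234 247 250 249 248 248 249 248 248 248 248 248 248 248 248
247 224 225 234 248 251 249 248 248 248 248 248 248 249 248 248
248 222 222 224 225 235 247 251 249 247 248 249 248 248 248 248
249 225 225 222 223 225 226 234 247 251 249 247 249 249 249 249
250 226 228 225 222 222 223 223 226 235 247 252 250 249 250 252
cols from 306 dark centroid 310.7943722943723 240.3423520923521 [590.7 -21.1  42. ]
```

```bash
python3 - <<'E'
from h import *
im,d=bot.read_camera("top");hsv=cv2.cvtColor(im,cv2.COLOR_BGR2HSV)
m=((hsv[...,0]>60)&(hsv[...,0]<90)&(hsv[...,1]>90)).astype(np.uint8)
c,_=cv2.findContours(m,0,cv2.CHAIN_APPROX_NONE);c=max(c,key=cv2.contourArea)
for p in cv2.boxPoints(cv2.minAreaRect(c)):print(p,np.round(ray("top",p,.002)*1000)[:2])
im,d=bot.read_camera("side");C=cloud("side",d)*1000
for b in((420,440,280,310),(500,520,330,350),(400,420,60,120),(520,560,60,120)):
    s=(C[...,0]>b[0])&(C[...,0]<b[1])&(C[...,1]>b[2])&(C[...,1]<b[3]);print(b,s.sum(),np.median(C[s][:,2]))
E
```

```text
[157.81775 247.15799] [578. 455.]
[258.8639  235.79031] [607. 180.]
[266.20166 301.0148 ] [428. 157.]
[165.15552 312.38248] [400. 426.]
(420, 440, 280, 310) 212 1.2628410438751891
(500, 520, 330, 350) 140 1.2136509309896408
(400, 420, 60, 120) 252 0.9889585699479613
(520, 560, 60, 120) 403 0.9934647593441005
```

```bash
python3 -m pendant '[[0.036,-0.002,0.003,-0.0005,0],[0.036,-0.004,0.006,0,0],[0.036,-0.006,0.009,0,0],[0.036,-0.007,0.011,0,0],[0.036,-0.007,0.011,0,0],[0.036,-0.007,0.011,0,0],[0.036,-0.007,0.011,0,0],[0.036,-0.007,0.011,0,0],[0.036,-0.007,0.011,0,0],[0.036,-0.006,0.009,0,0],[0.036,-0.004,0.006,0,0],[0.036,-0.002,0.003,0,0]]' >/dev/null; python3 go.py 521.2 105.1 177 192.3
python3 -m pendant '[[0.036,-0.002,0.003,0,0],[0.036,0,0,0,-1],[0.036,0,0,0,-2],[0.036,0,0,0,-2],[0.036,0,0,0,-2],[0.036,0,0,0,-2],[0.036,0,0,0,-2],[0.036,0,0,0,-2],[0.036,0,0,0,-1.4],[0.036,0,0,0,-0.6],[0.036,0,0,0,0]]' >/dev/null; python3 go.py 521.2 105.1 177 192.3; python3 mark.py
```

```text
t 47.9 pos [509.6  85.8 177.4] phi 177.2 tilt 0.08 F [-4.5 -5.3 10.3] w 38.8 g 36 q [0.27, 0.67, -0.71, 2.05, 0.7, 0.68, 0.62]
tool shift mm [-10.7  19.8   0.4] yaw row total -15.1
t 48.8 pos [512.1  88.1 177.5] phi -167.8 tilt 0.07 F [ 1.4 -5.   5.6] w 38.8 g 36 q [0.31, 0.7, -0.77, 2.04, 0.75, 0.71, 0.84]
tool shift mm [-12.5  14.7   0.5] yaw row total -0.1
mark 0.47 [244.2 266.4] [642.5 131.3]
mark 0.29 [155.4 403.2] [524.2 430.2]
nut 0.59 [581.2  91.4]
260 245 244 251 255 220   0   0  55 226 254 248 244 242 243 243
261 244 245 249 255 143 123 255 255 210 137 209 247 243 242 241
262 245 246 251 144 118 255 254 251 248 247 247 247 246 244 244
263 245 245 250 197 252 251 246 245 245 244 244 244 243 244 245
264 246 245 246 245 248 246 244 244 244 244 244 243 242 243 243
265 246 243 243 244 245 244 244 245 245 244 244 244 244 244 243
266 245 244 244 243 243 243 244 243 244 244 243 244 244 244 244
267 240 239 240 243 244 243 243 244 242 243 243 243 244 244 244
268 239 238 238 238 238 240 241 245 244 243 243 242 243 242 244
269 240 236 238 237 238 238 238 239 239 242 243 245 243 243 242
270 242 238 238 237 236 236 236 237 237 238 237 240 239 243 244
271 242 238 238 239 238 238 238 237 237 236 236 238 238 238 236
272 244 239 237 239 238 238 238 239 238 237 237 237 237 236 238
cols from 237 dark centroid 242.54996214988645 260.54277062831187 [658.7 119.4  42. ]
```

```bash
python3 -m pendant '[[0.036,-0.001,0.001,0,0],[0.036,-0.003,0.003,0,0],[0.036,-0.003,0.004,0,0],[0.036,-0.003,0.004,0,0],[0.036,-0.0015,0.002,0,0],[0.036,-0.001,0.001,0,0],[0.036,0,0,0,0],[0.036,0,0,0,0]]' >/dev/null; python3 go.py 521.2 105.1 177 192.3
python3 - <<'E'
from h import *
im,d=bot.read_camera("side");u,v=proj("side",(.6693,.1366,.042));t=proj("side",(.6693,.1366,.085));print("expected mark px",u,v,"tip",t)
g=im[248:272,225:246].astype(float).mean(2)
for i,q in enumerate(g):print(248+i,*["%3d"%k for k in q])
C=cloud("side",d)*1000;s=(C[...,0]>540)&(C[...,0]<700)&(C[...,2]>30);cv2.imwrite("pics/s13.png",cv2.resize(im[200:300,200:330],(780,600),interpolation=cv2.INTER_CUBIC))
E
```

```text
t 49.6 pos [520.1 105.9 177.4] phi -167.7 tilt 0.09 F [-3.  -4.8  9.3] w 38.6 g 36 q [0.28, 0.71, -0.77, 2.01, 0.75, 0.73, 0.82]
tool shift mm [-0.9 -1.   0.4] yaw row total -0.0
expected mark px 232.77857636756804 262.7886214871355 tip [230.50285674 245.46711459]
248 118 119 120 118 119 119 119 120 119 120 116 116 112 113 114 118 120 121 118 118 118
249 119 119 118 119 118 121 118 119 119 114 115 111 139 205 113 119 119 118 118 116 118
250 120 119 119 118 117 120 119 118 118 117 116 111 194 236  84 118 115 119 121 119 119
251 117 118 118 117 119 120 119 118 117 118 118 106 205 224  79 115 118 120 118 120 118
252 118 120 118 119 118 120 119 116 119 117 118 102 235 214 131  94 121 119 121 120 120
253 120 120 119 117 117 118 113 111 114 118 116  86 220 205 158  84 116 120 118 119 117
254 120 121 121 119 116 108 100 153  95 101 101  94 210 202 165  75 120 119 118 114 116
255  98  98 123 120 109  97 248 255 255 240 141 141 223 195 164  76 118 115 112 116 116
256  96  98  97  87  98 249 255 254 254 253 253 253 226 247 191  68  98 103 110 113 115
257  95  95  88  75 245 255 250 247 248 250
[... 576 characters left out ...]
 246 245 245 244 246 250 255 144 126 255 255 208 205 210 247 243 243 243 242 243 243
265 247 247 246 245 247 252 143 120 255 254 250 247 247 246 247 247 245 244 244 244 243
266 255 255 250 246 246 250 196 253 252 247 246 245 245 244 245 244 245 245 245 245 244
267 133 129 255 247 246 247 246 249 246 245 245 245 245 245 245 243 243 244 244 245 244
268 112 101 255 246 243 244 245 245 245 244 246 245 244 245 245 244 245 244 243 243 243
269 130 255 252 246 244 244 243 244 244 244 244 245 245 244 245 244 244 244 244 244 244
270 129 255 247 239 240 244 244 245 244 244 243 243 244 244 244 244 244 245 245 244 244
271 131 140 250 240 238 239 238 240 240 244 246 244 244 244 244 243 244 245 244 245 244
```

View pics/s13.png

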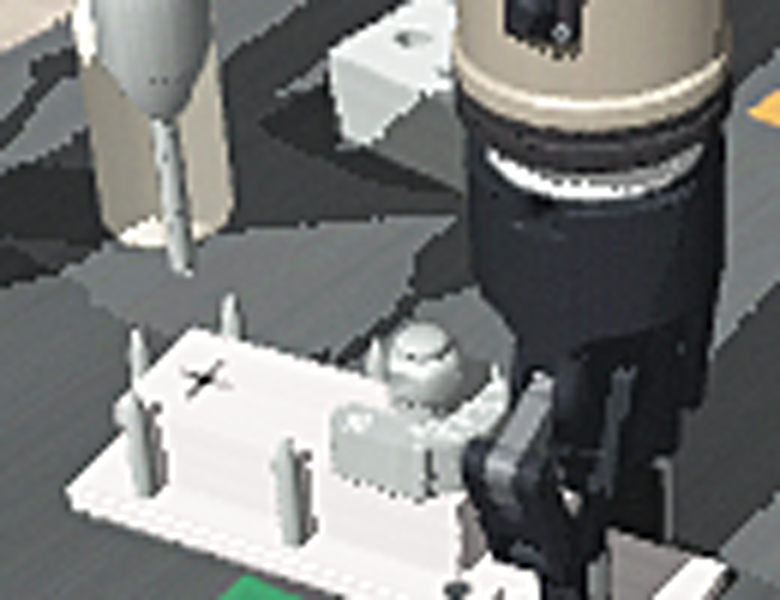

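The mark is at (233.4,262.9) px, against (232.8,262.8) expected directly under the tip. I'll nudge it 1 mm, release and retreat.

```bash
python3 -m pendant '[[0.036,-0.001,0,0,0],[0.036,0,0,0,0],[0.036,0,0,0,0],[0.042,0,0,0,0],[0.05,0,0,0,0],[0.06,0,0,0,0],[0.066,0,0,0,0],[0.066,0,0,-0.01,0],[0.066,0,0,-0.02,0],[0.066,0,0,-0.03,0],[0.066,0,0,-0.03,0],[0.066,0,0,-0.03,0]]'
python3 -m pendant '[[0.066,0.02,-0.01,0,0],[0.066,0.03,-0.03,0,0],[0.066,0,-0.035,0,0],[0.066,0,-0.035,0,0],[0.066,0,-0.035,0,0],[0.066,0,-0.035,0,0],[0.066,0,0,0,0],[0.066,0,0,0,0],[0.066,0,0,0,0]]' >/dev/null; python3 go.py
python3 - <<'E'
from h import *
im,d=bot.read_camera("side")
g=im[255:270,225:246].astype(float).mean(2)
for i,q in enumerate(g):print(255+i,*["%3d"%k for k in q])
print("tip under px",proj("side",(.6693,.1366,.042)))
im2,d2=bot.read_camera("top");blobs("top",im2,.012,130,50,900,(380,650,150,500))
cv2.imwrite("pics/s14.png",np.hstack([cv2.resize(im[205:305,200:320],(480,400),interpolation=cv2.INTER_CUBIC),cv2.resize(im2[130:330,160:320],(320,400),interpolation=cv2.INTER_CUBIC)]))
E
```

```text
t: 50.65
eef_pos: [0.5212, 0.1065, 0.2989]
tool_rot: [-0.0, -0.107, 0.994, 0.0]
contact_force: [1.4, 0.5, -0.0]
gripper_width: 0.774
grasp_force: 0.0
t 51.4 pos [511.3 -79.2 297.6] phi -167.7 tilt 0.04 F [-0.1  0.9 -0.7] w 66.0 g 0 q [0.77, 0.52, -0.93, 1.98, 0.53, 0.9, 1.34]
255  85  89  88  79  72 118 255 254 210 216 104  44 189 172 134  65  82  81  85  83  88
256  85  87  83  73 115 255 253 247 243 246 246 246 209 190 166  47  68  74  81  85  86
257  82  83  71 116 255 247 240 238 240 242 244 243 241 241 248 204 216 110  59  68  77
258  76  70 109 252 243 236 235 237 236 236 238 239 240 243 243 243 245 247 253 216 106
259  57 110 252 242 236 233 232 233 234 236 240 242 238 236 237 240 243 243 244 245 245
260 103 255 239 235 234 234 233 235 237 240 244 115 239 236 235 236 235 235 237 240 244
261 255 255 254 254 181 255 240 245 251 255 125 243 237 234 232 233 234 235 235 234 233
262 255 251 250 253 210 227 148 164 144  40 190 251 239 235 234 233 233 232 233 234 234
263 249 248 248 250 250 255 255 152   0   0  53 200 246 238 233 232 233 233 233 232 232
264 249 249 249 248 250 254 255 132 225 255 255 224  52 185 236 232 231 231 231 231 233
265 250 250 249 249 250 255 146 210 255 255 255 255 255 255 235 234 235 234 233 233 231
266 255 255 251 249 249 253 205 255 252 249 249 250 250 251 251 231 233 234 234 233 233
267 159 151 254 249 249 250 249 251 249 248 248 248 248 249 249 248 250 229 232 232 234
268 148 255 254 249 247 248 249 249 248 248 249 248 248 248 248 249 249 249 249 229 230
269 120 252 251 251 250 249 248 248 248 248 248 248 248 248 248 248 248 249 249 249 250
tip under px [232.77857637 262.78862149]
top hull [459.5 232.6] rect [458.1 231. ] [53.  53.7] ang -58.4 holes []
top hull [556.8 413.5] rect [556.6 413.6] [44.5 43.7] ang 40.2 holes [[556.7, 413.8, 15.3]]
```

View pics/s14.png

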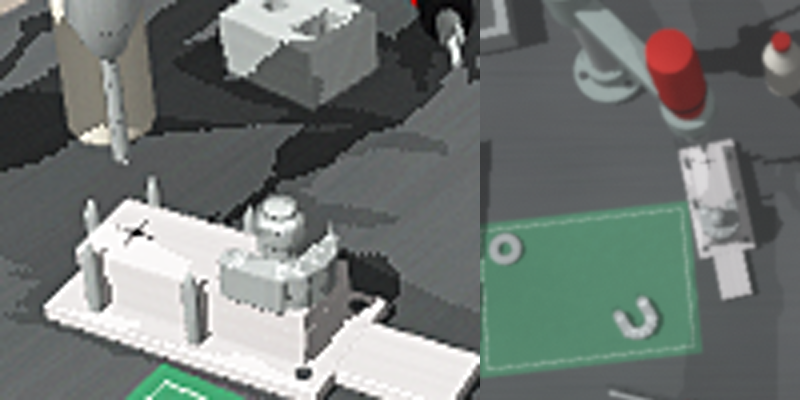

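The mark sits at (233.5,262.8), about 1 mm from the point under the tip. The spare washer is clear of the jig, and nothing else has moved.

```bash
python3 -c "
from station import bot
print(bot.hand_in())"
```

```text
the job is handed in; nothing more can be done
None
```

I've handed the job in (no verdict was returned): three links and two C-washers are stacked on the stud, the visible punch mark measures about 1 mm from directly under the drill tip, and the spare washer is clear of the jig.

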